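Rehang the lift-off door of a control enclosure

ROBOT

A 6-joint arm with a two-finger parallel gripper is mounted at the origin on a cart in front of the work surface, level with it; the furniture and walls round the work are solid. World frame = base frame: x ahead of the robot, y to its left, z up, the work surface at z = 0. Lengths are in mm, angles in rad, forces in N, time in s.
With the tool pointing down it reaches from about 375 to 900 mm from the base axis. Payload 3.1 kg.
Tool frame: the origin (TCP) lies at the very end of the fingers, on their centre line; the grasp point (between the pads) lies 19 mm behind it; z points along the fingers, y is the line along which they close (so a half turn about z gives the same grasp; the last joint's range is limited). The gripper opens to 87 mm and grips with 3 to 60 N. Pads are 19 mm wide; open, the fingers measure 117 mm over their backs; the gripper's body (75 mm by 190 mm) begins 51 mm behind the grasp point.
Start: joints at [0.929, 0.527, 1.433, -0, 1.181, -0.178], TCP at [278.992, 559.249, 222.548] pointing down, gripper open.
Joint ranges: [-3.08, 3.08], [-0.75, 2.2], [0.22, 2.44], [-1.43, 4.57], [0, 2.65], [-2.85, 2.85]. Speed limits (rad/s): [2.79, 2.79, 3.14, 3.14, 3.14, 3.14].

INTERFACE

Orientations are given as a rotation vector (axis times angle).
In Python, from workcell import read_state, grab_frame, calibration, job_done gives the robot as it stands.
- The arm moves only by the tool jog_arm, never from a script. Its argument "rows" is a list of rows, each an object of numbers: "tx", "ty", "tz": the shift along the tool's x, y, z in mm; "ax", "ay", "az": the turn, a rotation vector about the tool's x, y, z in degrees; "claw": the finger opening in mm, from 0 to 87. In form: [{"tx": .., "ty": .., "tz": .., "ax": .., "ay": .., "az": .., "claw": ..}, ...]. A call has 1 to 12 rows; each row shifts and turns the commanded pose from where the row before left it, along the tool's axes as they then stand; what a row does not reach is not made up. A row lasts 1/10 s, in which the tool goes at most 50 mm and 8.59 degrees, less where a joint would pass 70% of its speed; a pose out of reach is approached as far as the arm can. A call with a gripper value outside its range is refused whole. The fingers move at their own pace and stop on an object; "force" is the grip in N (left out, the last holds). Time passes only in rows, so rows that do not move let the fingers close. It gives the time, the measured TCP pose, the force, the opening and the grip force at its end, in the units of the state.
- read_state(): the state, without advancing time (a new reading comes with each control period).
- grab_frame(name): name is "scene" or "top" or "wrist"; returns (picture, depth): 384x512x3 uint8, red, green, blue; 384x512 float32, mm along the optical axis (not along the pixel's ray), 0 where there is no reading.
- calibration(name): a dict with "fx", "fy", "cx", "cy" (pixels), "distortion" ([k1, k2, p1, p2, k3] as OpenCV has them; the pictures are not rectified), "R" (3x3) and "t" (3): a world point X has camera coordinates R X + t; the wrist camera has in their place "tool_from_camera" (4x4, takes a point from camera to tool coordinates, whose origin is the TCP and whose axes are the flange's). Camera axes: x right, y down, z forward; pixel columns grow to the right and rows downward; lengths in mm; the calibration is good to about 2 mm. A picture is of the moment at which its call begins: read the wrist's pose just before it. calibration takes no time and is no camera call.
- job_done(): hands the job in; it is judged then, once.
The state is a dict: "t": time; "joint_positions": joint angles; "joint_velocities": joint speeds; "tau": joint torques, N m; "position": TCP position; "orientation": TCP orientation; "ft_force": force on the tool from outside, world axes, zero at the start; "moment": the same for the moment, N m; "gripper_width": finger opening in mm; "grasp_force": force on a finger pad.
Only numpy, scipy, OpenCV 4.12 (cv2) and the standard library are available. Lean on these libraries where they do the work, as an engineer would, in place of code of your own. Each camera call takes 0.05 s, during which the arm holds its last target. There are 200 camera calls.

TASK

Take the loose grey door out of its blue-railed stand and hang it, standing wide open, on the two upright hinge pins of the small grey enclosure: feel for the pins, and lower it gently until both hinge sockets are fully home. Let go of it, then swing it shut against the enclosure's front. Never force it, and leave the other things on the bench alone.

Things in the scene. Friction and masses are not known exactly. Their poses are not given: they have to be found in the camera images.
- cabinet: Small grey control enclosure, fixed, 100 deep (x) x 140 wide (y) x 160 mm high; origin at the centre of its underside. Open front at local x = -50 mm faces local -x, roughly to the robot. At its left front (+y) two steel brackets, one above the other, each carry an upright pin 7 mm thick, 16 mm long, tip edge barely broken. Both pins lie on one vertical line and do not give under 100 N.
- hinge_datum (a point): Innermost stop of the hinge, at the height of the lower bracket's top: local (-60, 76, 30) mm of the enclosure, same axes. The brackets slide together along the enclosure's y in clamps: the real pin line stands anywhere 2 to 20 mm outboard (+y) of here, true along x; feel for it. A socket can also come down beside its pin; on the pin the door is stopped within 2 mm both ways.
- upper_bracket (a point): As hinge_datum, at the upper bracket's top, 84 mm higher (114 mm above the bench). Brackets are 8 mm thick: 76 mm are free between them. The door can be brought in only level, from the enclosure's front, 16 to 56 mm above home: its lower socket must pass under the upper bracket, then go down on its pin.
- door: Loose grey door, about 0.3 kg, standing upright in the stand. Origin on its hinge axis at the underside of the lower socket; local x runs from there along the leaf, y normal to the leaf (inner face +y, with a black pad; outer face -y, with yellow label and lock 4 mm proud), z up. Leaf x = 13 to 138, y = -5 to 5, z = -24 to 124 mm; pad 4 mm thick, x = 35 to 128, z = 16 to 95 mm.
- upper_socket (a point): Underside of the door's upper socket, on the hinge axis: door local (0, 0, 84) mm. The two sockets are steel tubes, 21 mm outside, 8.6 mm inside diameter, 20 mm high, open at both ends. Home: both undersides rest on the bracket tops.
- door_grip (a point): Grip point, door local (48, 0, 108) mm: between the hinge and the centre of mass (x = 70 mm), so that the pins twist the door less in the fingers; 16 mm below the leaf's top edge, on its mid plane. The leaf is 10 mm thick here; pinch it across (along door y) from above.
- door_edge (a point): Middle of the door's free edge: door local (138, 0, 50) mm. Shut: door x points along the enclosure's -y, pad within about 1 mm of the front rim. Wide open: door x points along the enclosure's -x. On its pins the door turns almost without friction and stays where it is left.
- door_rack: Fixed stand: black base 86 x 75 x 10 mm, two blue rails along local x, 80 mm long, tops 45 mm above the bench, slot 12.5 mm wide between them; origin at the centre of its underside. The door stands in the slot, its leaf's lower edge 10 mm above the bench, its origin 34 mm.
- ipa_bottle: White bottle with a blue cap, 46 mm across, 149 mm high; bystander. Origin at its underside.
- screwdriver_red: Red screwdriver 176 mm long lying on the bench; bystander. Origin at its underside.
- side_cutter: Red-handled side cutter 120 mm long lying on the mat; bystander. Origin at its underside.
- safety_glasses: Blue-framed safety glasses, 137 x 149 x 43 mm; bystander. Origin at its underside.

How it is judged:
By the outcome, as a careful person would: the job done as asked, in the order asked, and still so for the second after the job is handed in, with the robot touching nothing.
It also fails if it takes over 72 s, if anything falls off the work surface, if the arm or the gripper's body presses on something with over 40 N, if the wrist force passes 120 N, or if a joint passes its speed limit or range.

## Working session

There is one attempt and no reset: what is moved stays moved. The work goes in short steps, Python scripts to look and compute and a tool call to move; the robot and the scene stay as the last step left them, time stands still between calls to the robot, and variables do not carry over. Pictures are saved under pics/ and viewed, at most 10 in all, crops included, and the job is handed in when it is done.

Besides the shell and the picture viewer there is one more tool, called after "Call:" as a command line: name --argument value ..., lists and objects as JSON in quotes. jog_arm: Moves the arm, as the interface text tells. Its arguments: {"type":"object","properties":{"rows":{"type":"array","items":{"type":"object","properties":{"tx":{"type":"number"},"ty":{"type":"number"},"tz":{"type":"number"},"ax":{"type":"number"},"ay":{"type":"number"},"az":{"type":"number"},"claw":{"type":"number"}}}},"force":{"type":"number"}},"required":["rows"]}

```bash
mkdir -p pics; ls; cat > h.py <<'E'
import numpy as np, cv2
from workcell import *
from scipy.spatial.transform import Rotation as Ro
def save(n,f): 
    p,d=grab_frame(n); cv2.imwrite(f'pics/{f}.png',p[:,:,::-1]); np.savez(f'{f}.npz',p=p,d=d); return p,d
def cloud(n,d,st=None):
    c=calibration(n); K=np.array([[c['fx'],0,c['cx']],[0,c['fy'],c['cy']],[0,0,1.]])
    v,u=np.mgrid[:384,:512]; q=cv2.undistortPoints(np.stack([u,v],-1).reshape(-1,1,2).astype(float),K,np.array(c['distortion'],float)).reshape(384,512,2)
    P=np.dstack([q*d[...,None],d])
    if n=='wrist':
        T=np.array(c['tool_from_camera']); P=P@T[:3,:3].T+T[:3,3]
        P=P@Ro.from_rotvec(st['orientation']).as_matrix().T+np.array(st['position'])
    else: P=(P-np.array(c['t']))@np.array(c['R'])
    P[d<=0]=np.nan
    return P
E
python3 - <<'E'
from h import *
st=read_state(); print(st)
fr=[]
for n in('scene','top'):
    p,d=save(n,n+'0'); fr.append(p)
    c=calibration(n); print(n,c['fx'],-np.array(c['R']).T@np.array(c['t']))
cv2.imwrite('pics/both.png',cv2.resize(np.vstack(fr)[:,:,::-1],(400*1,600)))
E
```

```text
pics
{'t': 0.0, 'joint_positions': array([ 9.29498663e-01,  5.28428954e-01,  1.43388291e+00,  5.13185767e-05,
        1.18139378e+00, -1.78515294e-01]), 'joint_velocities': array([-0.00118377, -0.0006723 , -0.00046638, -0.00100778, -0.00211396,
        0.00093067]), 'tau': array([ 6.09532599e-04, -4.40040600e+01, -1.76594442e+01,  6.33005239e-02,
        5.83419052e-02, -1.68574493e-04]), 'position': array([278.5573218 , 558.68956005, 221.6006645 ]), 'orientation': array([-7.20293692e-01, -3.05699341e+00,  3.01355512e-03]), 'ft_force': array([1.0390389 , 0.34522305, 0.65763533]), 'moment': array([ 0.01361382,  0.02836859, -0.00764527]), 'grasp_force': 0.0, 'gripper_width': 86.70132203631027}
scene 353.5927322400529 [  92.50338219 -750.38689066  821.54174665]
top 418.90721808640296 [ 437.21891168  -45.75075843 1298.15209231]
```

View pics/scene0.png

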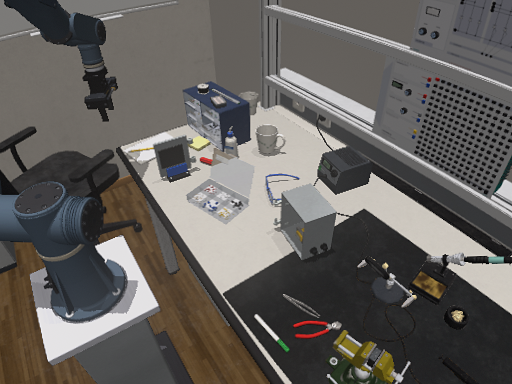

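View pics/top0.png

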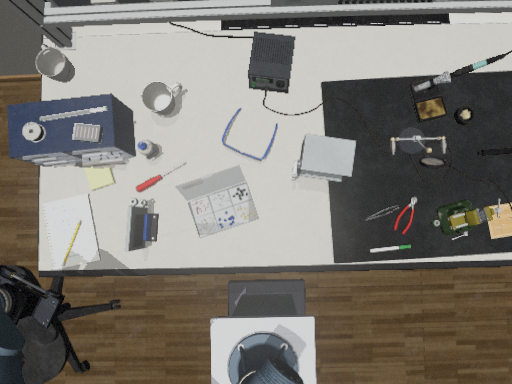

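The scene view shows the door in its stand at about (172,160) and the enclosure at (308,222), with its hinge side at (280,228). In the top view the stand is at (143,225) and the enclosure at (327,157), with brackets near (298,168). Next I'll measure from the depth.

```bash
python3 - <<'E'
from h import *
C={}
for n in('scene','top'):
    z=np.load(n+'0.npz'); P=cloud(n,z['d']); C[n]=P
    print(n,'rack',P[158 if n=='scene' else 225,172 if n=='scene' else 143],'cab',P[205 if n=='scene' else 155,310 if n=='scene' else 327])
# crops
def crop(n,u0,u1,v0,v1,s):
    p=np.load(n+'0.npz')['p'][v0:v1,u0:u1,::-1]; return cv2.resize(p,None,fx=s,fy=s,interpolation=cv2.INTER_CUBIC)
a=crop('top',110,180,190,260,5);b=crop('top',285,365,125,190,5)[:325];c=crop('scene',140,210,125,195,5);e=crop('scene',265,345,175,265,4)
W=np.zeros((600,800,3),np.uint8)
for im,(x,y) in((a,(0,0)),(b,(400,0)),(c[:250],(0,350)),(e[:275],(400,325))):
    h=min(im.shape[0],600-y);w=min(im.shape[1],800-x);W[y:y+h,x:x+w]=im[:h,:w]
cv2.imwrite('pics/crop.png',W)
P=np.vstack([C['top'].reshape(-1,3)]); 
for n in C:
    P=C[n].reshape(-1,3)
    m=(abs(P[:,2]-160)<8)&(P[:,0]>350)&(P[:,0]<680)&(P[:,1]<-50)&(P[:,1]>-400)
    if m.sum()>20:
        r=cv2.minAreaRect(P[m,:2].astype(np.float32)); print(n,'cabtop',m.sum(),P[m].mean(0),r)
    for lo,hi in((5,20),(38,52),(140,170),(60,170)):
        m=(P[:,2]>lo)&(P[:,2]<hi)&(P[:,0]>280)&(P[:,0]<480)&(P[:,1]>270)&(P[:,1]<430)
        if m.sum()>4: print(n,lo,m.sum(),P[m].mean(0),cv2.minAreaRect(P[m,:2].astype(np.float32)))
E
```

```text
scene rack [422.93914107 351.39015205  81.04523523] cab [ 611.62892414 -212.96835347  159.9613365 ]
top rack [438.81516718 346.73492055  51.90243443] cab [ 618.44447587 -195.82295953  156.77793494]
scene cabtop 1242 [ 612.9139014  -203.88646713  160.20873205] ((615.5031127929688, -197.8898162841797), (143.66416931152344, 102.4112548828125), 80.5652847290039)
scene 5 177 [417.0494628  333.91869158  11.55801927] ((377.7231750488281, 328.3575439453125), (132.5206298828125, 172.6469268798828), 60.33720779418945)
scene 38 115 [422.50504953 346.64095021  44.97033355] ((421.4538879394531, 346.9591979980469), (19.78596305847168, 115.01223754882812), 84.8965835571289)
scene 140 191 [422.66232681 354.23973049 152.28228001] ((423.57830810546875, 357.4026794433594), (18.567052841186523, 112.48464965820312), 84.23767852783203)
scene 60 778 [420.58438185 351.09217346 114.05268575] ((422.32696533203125, 354.4164733886719), (24.760623931884766, 116.0683364868164), 84.23767852783203)
top cabtop 1816 [ 618.8289472  -198.91236327  159.53479922] ((618.9853515625, -199.23582458496094), (140.9805450439453, 98.43486022949219), 80.27716064453125)
top 5 285 [420.97602511 330.71552231   9.7792734 ] ((384.48822021484375, 346.15386962890625), (150.94573974609375, 188.1748504638672), 89.32112884521484)
top 38 119 [430.19214789 344.87289532  44.5617951 ] ((423.5426025390625, 346.08551025390625), (13.117374420166016, 108.45266723632812), 85.13815307617188)
top 140 223 [424.54953784 354.9642117  154.2691796 ] ((424.9036560058594, 356.3778076171875), (12.421897888183594, 107.85767364501953), 85.966796875)
top 60 618 [424.54793551 351.17096161 122.78001199] ((424.8576965332031, 354.3148498535156), (16.46306610107422, 110.74476623535156), 85.5065689086914)
```

View pics/crop.png

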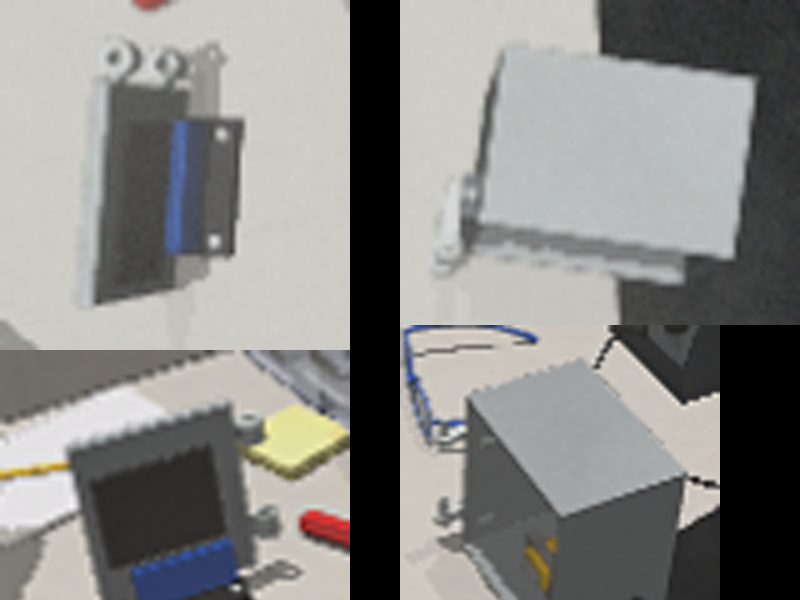

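```bash
cat >> h.py <<'E'
def plan(x,y,z,yaw,n=None):
    """rows from measured pose to tool-down pose; yaw = world direction (deg) of tool y. Combined rows, interpolated."""
    st=read_state(); R0=Ro.from_rotvec(st['orientation']); p0=np.array(st['position'])
    b=np.radians(yaw); ty=np.array([np.cos(b),np.sin(b),0]); tz=np.array([0,0,-1.]); R1=Ro.from_matrix(np.stack([np.cross(ty,tz),ty,tz],1))
    w=(R0.inv()*R1).as_rotvec(degrees=True); D=np.array([x,y,z])-p0
    n=n or int(max(np.ceil(np.linalg.norm(D)/40),np.ceil(np.linalg.norm(w)/8),1)); p=p0;R=R0
    for i in range(n):
        pt=p0+D*(i+1)/n; s=np.round(R.inv().apply(pt-p),1); a=np.round(w/n,2)
        print(f'{{"tx":{s[0]},"ty":{s[1]},"tz":{s[2]},"ax":{a[0]},"ay":{a[1]},"az":{a[2]}}},',end='')
        p=p+R.apply(s); R=R*Ro.from_rotvec(a,degrees=True)
    print('\nerr',p-[x,y,z],'n',n)
E
python3 - <<'E'
from h import *
c=calibration('wrist'); print(np.round(c['tool_from_camera'],3),c['fx'])
print(Ro.from_rotvec(read_state()['orientation']).as_matrix().round(3))
plan(380,352,330,86)
E
```

```text
[[-1.00000e-03 -9.53000e-01 -3.03000e-01  8.36110e+01]
 [ 1.00000e+00 -1.00000e-03  1.00000e-03 -4.75000e-01]
 [-1.00000e-03 -3.03000e-01  9.53000e-01 -1.61342e+02]
 [ 0.00000e+00  0.00000e+00  0.00000e+00  1.00000e+00]] 342.3957385476253
[[-0.895  0.446 -0.001]
 [ 0.446  0.895 -0.002]
 [ 0.    -0.002 -1.   ]]
{"tx":-26.1,"ty":-20.0,"tz":-15.4,"ax":-0.01,"ay":-0.01,"az":-3.22},{"tx":-25.0,"ty":-21.4,"tz":-15.5,"ax":-0.01,"ay":-0.01,"az":-3.22},{"tx":-23.8,"ty":-22.8,"tz":-15.4,"ax":-0.01,"ay":-0.01,"az":-3.22},{"tx":-22.4,"ty":-24.1,"tz":-15.5,"ax":-0.01,"ay":-0.01,"az":-3.22},{"tx":-21.0,"ty":-25.3,"tz":-15.4,"ax":-0.01,"ay":-0.01,"az":-3.22},{"tx":-19.6,"ty":-26.4,"tz":-15.5,"ax":-0.01,"ay":-0.01,"az":-3.22},{"tx":-18.1,"ty":-27.5,"tz":-15.4,"ax":-0.01,"ay":-0.01,"az":-3.22},
err [ 0.01110566  0.03674354 -0.02038333] n 7
```

Call:
jog_arm --rows '[{"tx":-26.1,"ty":-20.0,"tz":-15.4,"az":-3.22},{"tx":-25.0,"ty":-21.4,"tz":-15.5,"az":-3.22},{"tx":-23.8,"ty":-22.8,"tz":-15.4,"az":-3.22},{"tx":-22.4,"ty":-24.1,"tz":-15.5,"az":-3.22},{"tx":-21.0,"ty":-25.3,"tz":-15.4,"az":-3.22},{"tx":-19.6,"ty":-26.4,"tz":-15.5,"az":-3.22},{"tx":-18.1,"ty":-27.5,"tz":-15.4,"az":-3.22},{},{}]'

```text
validation failed for argument at $.ro...
```

```bash
python3 - <<'E'
from h import *
st=read_state(); print(st['position'],Ro.from_rotvec(st['orientation']).as_matrix().round(3)[:,1],st['ft_force'],st['joint_velocities'].round(3))
p,d=save('wrist','w1'); np.save('w1st.npy',np.r_[st['position'],st['orientation']])
P=cloud('wrist',d,st).reshape(-1,3)
m=(P[:,2]>145)&(P[:,2]<170)&(abs(P[:,0]-420)<90)&(abs(P[:,1]-352)<60)
Q=P[m]; print(m.sum(),Q.mean(0),np.percentile(Q[:,2],[5,50,95]),cv2.minAreaRect(Q[:,:2].astype(np.float32)))
cv2.imwrite('pics/w1b.png',cv2.resize(p[:,:,::-1],(800,600),interpolation=cv2.INTER_CUBIC))
E
```

```text
[278.59534659 558.73269786 221.67086634] [ 0.446  0.895 -0.002] [-0.27316703 -0.20391844  0.31126951] [ 0.    -0.003 -0.002  0.001 -0.001  0.   ]<stdin>:6: RuntimeWarning: Mean of empty slice.
  ret = um.true_divide(
Traceback (most recent call last):
IndexError: index -1 is out of bounds for axis 0 with size 0
```

Call:
jog_arm --rows '[{"tx":-26.1,"ty":-20.0,"tz":-15.4,"az":-3.22},{"tx":-25.0,"ty":-21.4,"tz":-15.5,"az":-3.22},{"tx":-23.8,"ty":-22.8,"tz":-15.4,"az":-3.22},{"tx":-22.4,"ty":-24.1,"tz":-15.5,"az":-3.22},{"tx":-21.0,"ty":-25.3,"tz":-15.4,"az":-3.22},{"tx":-19.6,"ty":-26.4,"tz":-15.5,"az":-3.22},{"tx":-18.1,"ty":-27.5,"tz":-15.4,"az":-3.22},{"tx":0},{"tx":0}]'

```text
validation failed for argument at $.ro...
```

Call:
jog_arm --rows '[{"tx":-26.1,"ty":-20.0,"tz":-15.4,"ax":0,"ay":0,"az":-3.22,"claw":87},{"tx":-25.0,"ty":-21.4,"tz":-15.5,"ax":0,"ay":0,"az":-3.22,"claw":87},{"tx":-23.8,"ty":-22.8,"tz":-15.4,"ax":0,"ay":0,"az":-3.22,"claw":87},{"tx":-22.4,"ty":-24.1,"tz":-15.5,"ax":0,"ay":0,"az":-3.22,"claw":87},{"tx":-21.0,"ty":-25.3,"tz":-15.4,"ax":0,"ay":0,"az":-3.22,"claw":87},{"tx":-19.6,"ty":-26.4,"tz":-15.5,"ax":0,"ay":0,"az":-3.22,"claw":87},{"tx":-18.1,"ty":-27.5,"tz":-15.4,"ax":0,"ay":0,"az":-3.22,"claw":87},{"tx":0,"ty":0,"tz":0,"ax":0,"ay":0,"az":0,"claw":87}]'

```text
t: 0.95
position: [382.8, 350.2, 332.7]
orientation: [0.115, 3.135, 0.001]
ft_force: [-0.9, 0.3, -1.6]
gripper_width: 87.1
grasp_force: 0.0
```

```bash
sed -i 's/"az":{a\[2\]}}}/"az":{a[2]},"claw":{CL}}}/; s/^def plan/CL=87\ndef plan/' h.py; cat >> h.py <<'E'
def wr(f):
    st=read_state(); p,d=save('wrist',f); np.save(f+'st.npy',np.r_[st['position'],st['orientation']])
    print(st['position'],np.degrees(np.arctan2(*Ro.from_rotvec(st['orientation']).as_matrix()[1::-1,1])),st['ft_force'],abs(st['joint_velocities']).max())
    cv2.imwrite(f'pics/{f}b.png',cv2.resize(p[:,:,::-1],(800,600),interpolation=cv2.INTER_CUBIC)); return p,d,cloud('wrist',d,st)
E
python3 - <<'E'
from h import *
p,d,P=wr('w1'); P=P.reshape(-1,3)
m=(P[:,2]>145)&(P[:,2]<170)&(abs(P[:,0]-420)<90)&(abs(P[:,1]-352)<60)
Q=P[m]; print(m.sum(),Q.mean(0),np.percentile(Q[:,2],[5,50,95]),cv2.minAreaRect(Q[:,:2].astype(np.float32)))
E
```

```text
[382.83257643 350.19409274 332.69550422] 85.81603849591791 [-0.86757701  0.30693764 -1.56762469] 0.078802842362771
1078 [427.02112132 355.77982481 156.76357761] [155.3493201  156.94962996 158.16672018] ((431.1035461425781, 355.5632629394531), (10.044832229614258, 125.51560974121094), 85.49803924560547)
```

View pics/w1b.png

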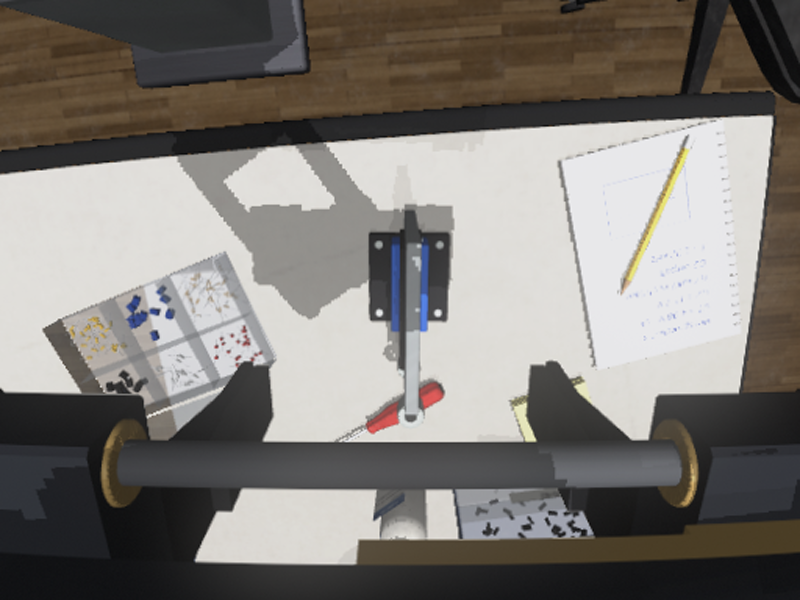

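The wrist view shows the leaf's top edge from (410,215) to (412,405) and the socket at (411,415). The pad faces left in the picture, which is world -y.

```bash
python3 - <<'E'
from h import *
plan(430,353.4,240,85.5)
E
```

```text
{"tx":-16.0,"ty":1.8,"tz":30.5,"ax":0.03,"ay":0.03,"az":0.1,"claw":87},{"tx":-16.1,"ty":1.8,"tz":30.6,"ax":0.03,"ay":0.03,"az":0.1,"claw":87},{"tx":-16.1,"ty":1.9,"tz":30.5,"ax":0.03,"ay":0.03,"az":0.1,"claw":87},
err [ 0.02510478  0.00269342 -0.00086422] n 3
```

Call:
jog_arm --rows '[{"tx":-16.0,"ty":1.8,"tz":30.5,"ax":0,"ay":0,"az":0.3,"claw":87},{"tx":-16.1,"ty":1.8,"tz":30.6,"ax":0,"ay":0,"az":0,"claw":87},{"tx":-16.1,"ty":1.9,"tz":30.5,"ax":0,"ay":0,"az":0,"claw":87},{"tx":0,"ty":0,"tz":0,"ax":0,"ay":0,"az":0,"claw":87},{"tx":0,"ty":0,"tz":0,"ax":0,"ay":0,"az":0,"claw":87},{"tx":0,"ty":0,"tz":0,"ax":0,"ay":0,"az":0,"claw":87}]'

```text
t: 1.6
position: [428.4, 355.2, 240.1]
orientation: [0.116, 3.139, 0.001]
ft_force: [-0.3, 0.1, -0.6]
gripper_width: 87.2
grasp_force: 0.0
```

```bash
python3 - <<'E'
from h import *
p,d,P=wr('w2'); P=P.reshape(-1,3)
m=(P[:,2]>150)&(P[:,2]<165)&(abs(P[:,0]-430)<80)&(abs(P[:,1]-354)<25)
Q=P[m]; r=cv2.minAreaRect(Q[:,:2].astype(np.float32)); print(m.sum(),np.percentile(Q[:,2],[5,50,95]),r)
q,=[Q[(Q[:,0]>375)&(Q[:,0]<485)]]; k=np.polyfit(q[:,0],q[:,1],1); print(k,np.degrees(np.arctan(k[0])),np.polyval(k,[370,460,490]),Q[:,0].min(),Q[:,0].max())
plan(459,353.4,240,85.5)
E
```

```text
[428.35919948 355.2366062  240.05571384] 85.76941699072144 [-0.28126733  0.09833983 -0.55331761] 0.018630235588195404
2091 [155.75771652 157.02544749 158.17324165] ((431.21099853515625, 355.57269287109375), (9.821195602416992, 124.24331665039062), 85.45598602294922)
[-7.93908557e-02  3.89623493e+02] -4.539240138213946 [360.24887618 353.10369916 350.72197349] 369.00659558371535 493.3796715734278
{"tx":-30.5,"ty":0.4,"tz":0.5,"ax":0.08,"ay":0.1,"az":0.27,"claw":87},
err [0.02534049 0.00370585 0.03375771] n 1
```

Call:
jog_arm --rows '[{"tx":-15.3,"ty":0.2,"tz":0.5,"ax":0.08,"ay":0.1,"az":0.27,"claw":87},{"tx":-15.2,"ty":0.2,"tz":0,"ax":0,"ay":0,"az":0,"claw":60},{"tx":0,"ty":0,"tz":35,"ax":0,"ay":0,"az":0,"claw":40},{"tx":0,"ty":0,"tz":35,"ax":0,"ay":0,"az":0,"claw":40},{"tx":0,"ty":0,"tz":30,"ax":0,"ay":0,"az":0,"claw":40},{"tx":0,"ty":0,"tz":16,"ax":0,"ay":0,"az":0,"claw":40},{"tx":0,"ty":0,"tz":0,"ax":0,"ay":0,"az":0,"claw":40},{"tx":0,"ty":0,"tz":0,"ax":0,"ay":0,"az":0,"claw":40}]'

```text
t: 2.45
position: [460.6, 352.5, 123.0]
orientation: [-0.126, -3.139, 0.001]
ft_force: [-0.2, 0.2, 0.6]
gripper_width: 42.4
grasp_force: 0.0
```

```bash
python3 - <<'E'
from h import *
plan(458.6,353.3,123.5,85.46)
E
```

```text
{"tx":2.1,"ty":0.7,"tz":-0.5,"ax":-0.04,"ay":-0.02,"az":-0.04,"claw":87},
err [-0.0251123   0.02687797 -0.03019569] n 1
```

Call:
jog_arm --force 40 --rows '[{"tx":2.1,"ty":0.7,"tz":0,"ax":0,"ay":0,"az":0,"claw":30},{"tx":0,"ty":0,"tz":0,"ax":0,"ay":0,"az":0,"claw":16},{"tx":0,"ty":0,"tz":0,"ax":0,"ay":0,"az":0,"claw":5},{"tx":0,"ty":0,"tz":0,"ax":0,"ay":0,"az":0,"claw":5},{"tx":0,"ty":0,"tz":0,"ax":0,"ay":0,"az":0,"claw":5},{"tx":0,"ty":0,"tz":0,"ax":0,"ay":0,"az":0,"claw":5}]'

```text
t: 3.05
position: [457.2, 352.7, 123.1]
orientation: [-0.124, -3.138, 0.003]
ft_force: [0.1, -1.6, 4.2]
gripper_width: 13.4
grasp_force: 40.0
```

```bash
python3 - <<'E'
from h import *
s=read_state(); print(s['position'],s['gripper_width'],s['grasp_force'],s['ft_force'],np.degrees(np.arctan2(*Ro.from_rotvec(s['orientation']).as_matrix()[1::-1,1])))
E
```

```text
[457.21625868 352.73869266 123.14949368] 13.432114552718643 39.97437215410173 [ 0.08492466 -1.62680033  4.23574292] 85.49012597173812
```

Call:
jog_arm --force 40 --rows '[{"tx":0,"ty":0,"tz":0,"ax":0,"ay":0,"az":0,"claw":40},{"tx":0,"ty":0,"tz":0,"ax":0,"ay":0,"az":0,"claw":40},{"tx":-1.2,"ty":0.2,"tz":-9,"ax":0,"ay":0,"az":0,"claw":40},{"tx":0,"ty":0,"tz":0,"ax":0,"ay":0,"az":0,"claw":40},{"tx":0,"ty":0,"tz":0,"ax":0,"ay":0,"az":0,"claw":20},{"tx":0,"ty":0,"tz":0,"ax":0,"ay":0,"az":0,"claw":5},{"tx":0,"ty":0,"tz":0,"ax":0,"ay":0,"az":0,"claw":5},{"tx":0,"ty":0,"tz":0,"ax":0,"ay":0,"az":0,"claw":5},{"tx":0,"ty":0,"tz":0,"ax":0,"ay":0,"az":0,"claw":5}]'

```text
t: 3.95
position: [458.2, 353.3, 131.4]
orientation: [-0.125, -3.137, 0.002]
ft_force: [-0.1, 0.1, -1.0]
gripper_width: 9.7
grasp_force: 40.0
```

```bash
python3 - <<'E'
from h import *
s=read_state(); print(s['position'],s['gripper_width'],s['grasp_force'],s['ft_force'],np.degrees(np.arctan2(*Ro.from_rotvec(s['orientation']).as_matrix()[1::-1,1])))
E
```

```text
[458.17470341 353.31324091 131.40825916] 9.748049033210503 39.99360783956945 [-0.06882266  0.0684431  -0.96847684] 85.44655204039157
```

```bash
python3 - <<'E'
from h import *
z=np.load('top0.npz'); P=cloud('top',z['d']).reshape(-1,3)
for a in range(-150,330,60):
    m=(P[:,1]>a)&(P[:,1]<a+60)&(P[:,0]>340)&(P[:,0]<600); print(a,np.percentile(P[m,2],99.5).round(),P[m][np.argmax(P[m,2])].round())
import h; h.CL=5
s=read_state()['position']
plan(505,-50,300,80.3,12)
E
```

```text
-150 162.0 [ 594. -148.  165.]
-90 7.0 [411. -73.   9.]
-30 26.0 [444.  29.  33.]
30 144.0 [591.  81. 147.]
90 153.0 [564. 149. 157.]
150 145.0 [567. 153. 152.]
210 140.0 [550. 215. 148.]
270 21.0 [577. 327.  25.]
{"tx":-6.5,"ty":-33.2,"tz":-14.0,"ax":-0.01,"ay":-0.01,"az":0.43,"claw":5},{"tx":-6.8,"ty":-33.2,"tz":-14.0,"ax":-0.01,"ay":-0.01,"az":0.43,"claw":5},{"tx":-7.0,"ty":-33.1,"tz":-14.1,"ax":-0.01,"ay":-0.01,"az":0.43,"claw":5},{"tx":-7.3,"ty":-33.0,"tz":-14.0,"ax":-0.01,"ay":-0.01,"az":0.43,"claw":5},{"tx":-7.6,"ty":-33.0,"tz":-14.0,"ax":-0.01,"ay":-0.01,"az":0.43,"claw":5},{"tx":-7.7,"ty":-32.9,"tz":-14.1,"ax":-0.01,"ay":-0.01,"az":0.43,"claw":5},{"tx":-8.1,"ty":-32.9,"tz":-14.0,"ax":-0.01,"ay":-0.01,"az":0.43,"claw":5},{"tx":-8.3,"ty":-32.8,"tz":-14.1,"ax":-0.01,"ay":-0.01,"az":0.43,"claw":5},{"tx":-8.5,"ty":-32.8,"tz":-14.0,"ax":-0.01,"ay":-0.01,"az":0.43,"claw":5},{"tx":-8.8,"ty":-32.6,"tz":-14.1,"ax":-0.01,"ay":-0.01,"az":0.43,"claw":5},{"tx":-9.0,"ty":-32.6,"tz":-14.1,"ax":-0.01,"ay":-0.01,"az":0.43,"claw":5},{"tx":-9.3,"ty":-32.6,"tz":-14.0,"ax":-0.01,"ay":-0.01,"az":0.43,"claw":5},
err [ 0.01910626 -0.0334229  -0.01709076] n 12
```

Call:
jog_arm --rows '[{"tx":0,"ty":0,"tz":-10,"ax":0,"ay":0,"az":0,"claw":5},{"tx":0,"ty":0,"tz":-25,"ax":0,"ay":0,"az":0,"claw":5},{"tx":0,"ty":0,"tz":-35,"ax":0,"ay":0,"az":0,"claw":5},{"tx":0,"ty":0,"tz":-35,"ax":0,"ay":0,"az":0,"claw":5},{"tx":0,"ty":0,"tz":-35,"ax":0,"ay":0,"az":0,"claw":5},{"tx":0,"ty":0,"tz":-30,"ax":0,"ay":0,"az":0,"claw":5},{"tx":0,"ty":0,"tz":0,"ax":0,"ay":0,"az":0,"claw":5},{"tx":0,"ty":0,"tz":0,"ax":0,"ay":0,"az":0,"claw":5},{"tx":0,"ty":0,"tz":0,"ax":0,"ay":0,"az":0,"claw":5}]'

```text
t: 4.85
position: [457.1, 352.7, 299.4]
orientation: [-0.124, -3.133, 0.006]
ft_force: [-0.3, -0.4, -4.3]
gripper_width: 9.9
grasp_force: 40.0
```

```bash
python3 - <<'E'
from h import *
import h; h.CL=5
s=read_state(); print(s['position'],s['ft_force'],s['moment'],s['gripper_width'])
plan(505,-50,300,80.3,12)
E
```

```text
[457.05120628 352.66459255 299.35071001] [-0.26532753 -0.37173438 -4.28304237] [ 0.01715249 -0.10536755 -0.05342772] 9.865111187316334
{"tx":-6.6,"ty":-33.1,"tz":0.0,"ax":-0.02,"ay":-0.03,"az":0.43,"claw":5},{"tx":-6.9,"ty":-33.1,"tz":0.1,"ax":-0.02,"ay":-0.03,"az":0.43,"claw":5},{"tx":-7.2,"ty":-33.0,"tz":-0.0,"ax":-0.02,"ay":-0.03,"az":0.43,"claw":5},{"tx":-7.4,"ty":-33.0,"tz":0.0,"ax":-0.02,"ay":-0.03,"az":0.43,"claw":5},{"tx":-7.6,"ty":-32.9,"tz":0.0,"ax":-0.02,"ay":-0.03,"az":0.43,"claw":5},{"tx":-7.9,"ty":-32.9,"tz":0.0,"ax":-0.02,"ay":-0.03,"az":0.43,"claw":5},{"tx":-8.1,"ty":-32.8,"tz":0.0,"ax":-0.02,"ay":-0.03,"az":0.43,"claw":5},{"tx":-8.4,"ty":-32.7,"tz":0.0,"ax":-0.02,"ay":-0.03,"az":0.43,"claw":5},{"tx":-8.6,"ty":-32.7,"tz":-0.0,"ax":-0.02,"ay":-0.03,"az":0.43,"claw":5},{"tx":-8.9,"ty":-32.6,"tz":-0.0,"ax":-0.02,"ay":-0.03,"az":0.43,"claw":5},{"tx":-9.1,"ty":-32.6,"tz":-0.1,"ax":-0.02,"ay":-0.03,"az":0.43,"claw":5},{"tx":-9.3,"ty":-32.4,"tz":-0.0,"ax":-0.02,"ay":-0.03,"az":0.43,"claw":5},
err [-0.02628694  0.03996079 -0.01625525] n 12
```

Call:
jog_arm --rows '[{"tx":-6.6,"ty":-33.1,"tz":-3,"ax":0,"ay":0,"az":0.43,"claw":5},{"tx":-6.9,"ty":-33.1,"tz":0,"ax":0,"ay":0,"az":0.43,"claw":5},{"tx":-7.2,"ty":-33.0,"tz":0,"ax":0,"ay":0,"az":0.43,"claw":5},{"tx":-7.4,"ty":-33.0,"tz":0,"ax":0,"ay":0,"az":0.43,"claw":5},{"tx":-7.6,"ty":-32.9,"tz":0,"ax":0,"ay":0,"az":0.43,"claw":5},{"tx":-7.9,"ty":-32.9,"tz":0,"ax":0,"ay":0,"az":0.43,"claw":5},{"tx":-8.1,"ty":-32.8,"tz":0,"ax":0,"ay":0,"az":0.43,"claw":5},{"tx":-8.4,"ty":-32.7,"tz":0,"ax":0,"ay":0,"az":0.43,"claw":5},{"tx":-8.6,"ty":-32.7,"tz":0,"ax":0,"ay":0,"az":0.43,"claw":5},{"tx":-8.9,"ty":-32.6,"tz":0,"ax":0,"ay":0,"az":0.43,"claw":5},{"tx":-9.1,"ty":-32.6,"tz":0,"ax":0,"ay":0,"az":0.43,"claw":5},{"tx":-9.3,"ty":-32.4,"tz":0,"ax":0,"ay":0,"az":0.43,"claw":5}]'

```text
t: 6.05
position: [505.3, -50.1, 302.8]
orientation: [-0.266, -3.124, 0.0]
ft_force: [1.2, -0.4, -4.2]
gripper_width: 9.6
grasp_force: 40.0
```

Call:
jog_arm --rows '[{"tx":0,"ty":0,"tz":0,"ax":0,"ay":0,"az":0,"claw":5},{"tx":0,"ty":0,"tz":0,"ax":0,"ay":0,"az":0,"claw":5},{"tx":0,"ty":0,"tz":0,"ax":0,"ay":0,"az":0,"claw":5},{"tx":0,"ty":0,"tz":0,"ax":0,"ay":0,"az":0,"claw":5}]'

```text
t: 6.45
position: [505.9, -47.9, 304.3]
orientation: [-0.263, -3.127, 0.001]
ft_force: [0.4, 0.9, -4.0]
gripper_width: 9.3
grasp_force: 40.0
```

```bash
python3 - <<'E'
from h import *
p,d,P=wr('w3'); P=P.reshape(-1,3)
m=(P[:,2]>152)&(P[:,2]<168)&(P[:,0]>540)&(P[:,1]<-110)
Q=P[m]; print(m.sum(),np.percentile(Q[:,2],[5,50,95]),cv2.minAreaRect(Q[:,:2].astype(np.float32)))
E
```

```text
[505.88809729 -47.91921506 304.27155438] 80.3768833773736 [ 0.38510641  0.91063163 -4.03220274] 0.006957229319886324
1784 [157.58855431 159.02724856 160.1784375 ] ((611.589599609375, -238.39572143554688), (60.943546295166016, 100.89081573486328), 79.96092224121094)
```

View pics/w3b.png

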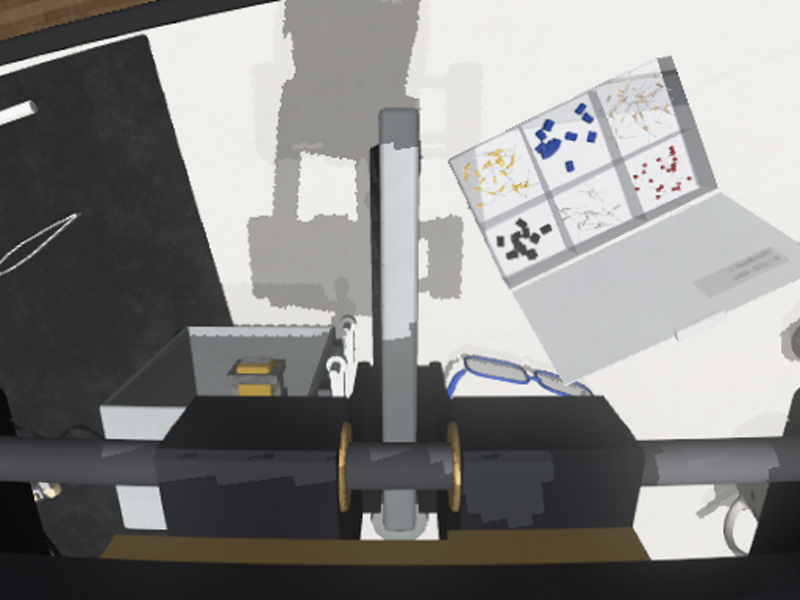

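```bash
python3 - <<'E'
from h import *
z=np.load('w3.npz'); p=z['p'][196:260,200:240,::-1]
a=cv2.resize(p,None,fx=9,fy=9,interpolation=cv2.INTER_CUBIC)
dd=z['d'][196:260,200:240]; b=cv2.applyColorMap(cv2.resize(np.clip((dd-280)/(500-280)*255,0,255).astype(np.uint8),None,fx=9,fy=9,interpolation=cv2.INTER_NEAREST),cv2.COLORMAP_JET)
cv2.imwrite('pics/w3c.png',np.hstack([a,b]))
E
```

```text
(no output)
```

View pics/w3c.png

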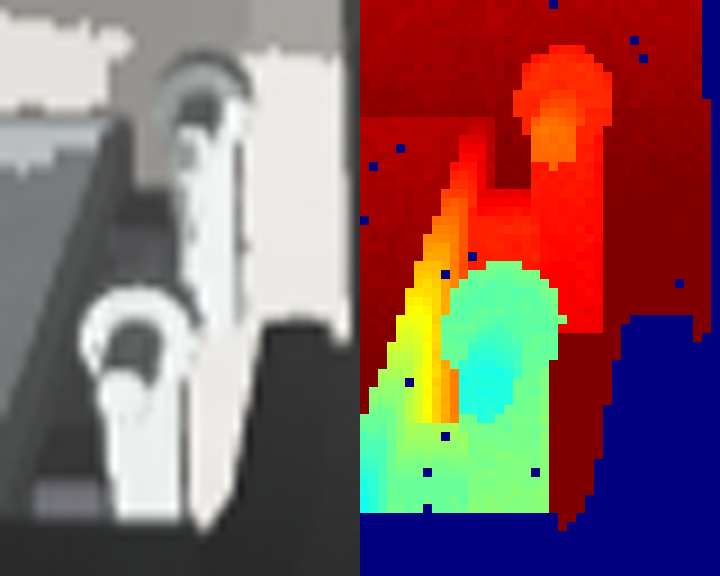

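The crop shows the upper pin tip near wrist pixel (213,239) and the lower one near (221,211). Both are clear in depth.

```bash
python3 - <<'E'
from h import *
d=np.load('w3.npz')['d']; s=np.load('w3st.npy'); P=cloud('wrist',d,{'position':s[:3],'orientation':s[3:]})
A=P[196:255,200:232].reshape(-1,3); A=A[~np.isnan(A[:,0])]
t=np.radians(-9.8); c,sn=np.cos(t),np.sin(t)
O=np.array([571.,-114])
def loc(q): e=q[:,:2]-O; return np.c_[e@[c,sn],e@[-sn,c]]
for lo,hi in((125,135),(108,118),(40,50),(25,34)):
    Q=A[(A[:,2]>lo)&(A[:,2]<hi)&(A[:,1]>-125)&(A[:,1]<-60)]
    L=loc(Q); print(lo,len(Q),np.percentile(Q[:,2],[5,50,95]).round(1),'x',np.percentile(L[:,0],[0,3,50,97,100]).round(1),'y',np.percentile(L[:,1],[0,3,50,97,100]).round(1))
# cabinet top edges: front edge, left edge from wrist cloud
Q=P.reshape(-1,3); Q=Q[(Q[:,2]>155)&(Q[:,2]<164)&(Q[:,0]>540)&(Q[:,1]<-110)]
L=loc(Q); 
for a in range(-180,0,12):
    k=L[(L[:,1]>a)&(L[:,1]<a+12)]
    if len(k)>10: print(a,k[:,0].min().round(1),k[:,0].max().round(1),end=' | ')
for n in('top','scene'):
    Q=cloud(n,np.load(n+'0.npz')['d']).reshape(-1,3)
    q=Q[(abs(Q[:,2]-160)<8)&(Q[:,0]>530)&(Q[:,0]<700)&(Q[:,1]<-100)&(Q[:,1]>-300)]; L=loc(q)
    print(n,cv2.minAreaRect(q[:,:2].astype(np.float32)),np.percentile(L,[.5,99.5],0))
    for lo,hi in((118,135),(106,118)):
        e=Q[(Q[:,2]>lo)&(Q[:,2]<hi)]; L=loc(e); k=L[(abs(L[:,0])<25)&(L[:,1]>-2)&(L[:,1]<40)]
        if len(k):print(lo,len(k),k.min(0),np.median(k,0),k.max(0))
E
```

```text
125 48 [125.4 128.7 130.7] x [-2.1 -2.   1.4 14.3 15.7] y [-7.  -6.5  7.9 11.2 11.4]
108 282 [109.3 113.1 117.2] x [-6.5 -5.5 13.1 24.3 25.4] y [-8.9 -6.3  7.5 14.1 15.2]
40 40 [41.7 44.5 46.7] x [-2.1 -2.   3.1 20.4 21.7] y [-8.4 -7.9  7.3 11.2 11.3]
25 252 [27.  29.1 33.7] x [-6.3 -5.  17.8 35.4 38.2] y [-8.5 -5.4  8.1 14.  15.3]
-156 12.7 110.3 | -144 11.8 111.2 | -132 11.4 111.6 | -120 10.9 111.3 | -108 10.8 35.8 | -96 10.9 22.4 | top ((619.2900390625, -199.1875762939453), (140.8529815673828, 99.77205657958984), 79.9603500366211) [[  13.51836408 -145.4679593 ]
 [ 110.24669152   -5.82085225]]
118 11 [-1.63175548  0.06253032] [4.34005225 5.64211447] [24.1580116   9.50789837]
106 36 [-4.25844432 -0.7851938 ] [12.30016083  8.0903236 ] [24.53574504 14.53039663]
scene ((615.5031127929688, -197.8898162841797), (143.66416931152344, 102.4112548828125), 80.5652847290039) [[   7.77181196 -146.04580236]
 [ 108.48274441   -5.63323067]]
118 9 [-5.7341095   3.13213718] [-3.13133897  7.62495684] [-0.1066221  10.46476326]
106 31 [-10.17057743  -0.15260112] [0.0682914  5.98305004] [15.55721546 12.86016793]
```

```bash
python3 - <<'E'
from h import *
d=np.load('w3.npz')['d']; s=np.load('w3st.npy'); P=cloud('wrist',d,{'position':s[:3],'orientation':s[3:]})
T=((P-s[:3])@Ro.from_rotvec(s[3:]).as_matrix()).reshape(-1,3)
print(Ro.from_rotvec(s[3:]).as_matrix().round(4))
m=(abs(T[:,1])<6)&(T[:,0]>20)&(T[:,0]<100)&(T[:,2]>-60)&(T[:,2]<10)
Q=T[m]; print(m.sum(),'zslope deg',np.degrees(np.polyfit(Q[:,0],Q[:,2],1)[0]),np.polyval(np.polyfit(Q[:,0],Q[:,2],1),0),'y',np.polyfit(Q[:,0],Q[:,1],1),Q[:,0].max())
d=np.load('w2.npz')['d']; s=np.load('w2st.npy'); P=cloud('wrist',d,{'position':s[:3],'orientation':s[3:]})
Q=P.reshape(-1,3); Q=Q[(Q[:,2]>150)&(Q[:,2]<165)&(abs(Q[:,0]-420)<45)&(abs(Q[:,1]-354)<15)]; print('before',np.degrees(np.polyfit(Q[:,0],Q[:,2],1)[0]))
import h; h.CL=5
plan(417,-79.5,304,80.1,4)
E
```

```text
[[-9.859e-01  1.672e-01 -3.500e-03]
 [ 1.672e-01  9.859e-01 -4.000e-04]
 [ 3.400e-03 -1.000e-03 -1.000e+00]]
4123 zslope deg 0.12892013028203933 -25.611191860449203 y [ 0.00181098 -0.51002158] 89.25642225448104
before -0.022781033607397364
{"tx":20.6,"ty":-11.5,"tz":0.2,"ax":-0.02,"ay":-0.04,"az":0.07,"claw":5},{"tx":20.7,"ty":-11.5,"tz":0.2,"ax":-0.02,"ay":-0.04,"az":0.07,"claw":5},{"tx":20.6,"ty":-11.6,"tz":0.2,"ax":-0.02,"ay":-0.04,"az":0.07,"claw":5},{"tx":20.5,"ty":-11.5,"tz":0.1,"ax":-0.02,"ay":-0.04,"az":0.07,"claw":5},
err [0.0523292  0.01429075 0.00303742] n 4
```

Call:
jog_arm --rows '[{"tx":20.6,"ty":-11.5,"tz":0,"ax":0,"ay":0,"az":0.3,"claw":5},{"tx":20.7,"ty":-11.5,"tz":0,"ax":0,"ay":-0.2,"az":0,"claw":5},{"tx":20.6,"ty":-11.6,"tz":0,"ax":0,"ay":0,"az":0,"claw":5},{"tx":20.5,"ty":-11.5,"tz":10,"ax":0,"ay":0,"az":0,"claw":5},{"tx":0,"ty":0,"tz":35,"ax":0,"ay":0,"az":0,"claw":5},{"tx":0,"ty":0,"tz":35,"ax":0,"ay":0,"az":0,"claw":5},{"tx":0,"ty":0,"tz":35,"ax":0,"ay":0,"az":0,"claw":5},{"tx":0,"ty":0,"tz":26,"ax":0,"ay":0,"az":0,"claw":5},{"tx":0,"ty":0,"tz":0,"ax":0,"ay":0,"az":0,"claw":5},{"tx":0,"ty":0,"tz":0,"ax":0,"ay":0,"az":0,"claw":5},{"tx":0,"ty":0,"tz":0,"ax":0,"ay":0,"az":0,"claw":5}]'

```text
t: 7.6
position: [419.1, -80.9, 165.4]
orientation: [0.272, 3.125, -0.005]
ft_force: [0.4, -0.5, -3.0]
gripper_width: 9.9
grasp_force: 40.0
```

```bash
python3 - <<'E'
from h import *
s=read_state(); print(s['ft_force'],s['moment'],Ro.from_rotvec(s['orientation']).as_matrix()[2].round(4))
import h; h.CL=5
p=np.array([525.5,-98.3]); q=p-30*np.array([.985,-.172]); print(q)
plan(*q,158,80.1,6)
E
```

```text
[ 0.37442358 -0.45729038 -2.99997454] [ 0.00070335 -0.07921984 -0.01739763] [-0.0055 -0.0026 -1.    ]
[495.95 -93.14]
{"tx":-13.0,"ty":0.2,"tz":1.3,"ax":-0.02,"ay":0.05,"az":-0.01,"claw":5},{"tx":-12.9,"ty":0.2,"tz":1.3,"ax":-0.02,"ay":0.05,"az":-0.01,"claw":5},{"tx":-13.0,"ty":0.2,"tz":1.3,"ax":-0.02,"ay":0.05,"az":-0.01,"claw":5},{"tx":-13.0,"ty":0.2,"tz":1.3,"ax":-0.02,"ay":0.05,"az":-0.01,"claw":5},{"tx":-13.0,"ty":0.2,"tz":1.2,"ax":-0.02,"ay":0.05,"az":-0.01,"claw":5},{"tx":-12.9,"ty":0.2,"tz":1.3,"ax":-0.02,"ay":0.05,"az":-0.01,"claw":5},
err [-0.03068881 -0.03514156 -0.00939861] n 6
```

Call:
jog_arm --rows '[{"tx":-13.0,"ty":0.2,"tz":1.3,"ax":0,"ay":0.2,"az":0,"claw":5},{"tx":-12.9,"ty":0.2,"tz":1.3,"ax":0,"ay":0.1,"az":0,"claw":5},{"tx":-13.0,"ty":0.2,"tz":1.3,"ax":-0.1,"ay":0,"az":0,"claw":5},{"tx":-13.0,"ty":0.2,"tz":1.3,"ax":0,"ay":0,"az":0,"claw":5},{"tx":-13.0,"ty":0.2,"tz":1.2,"ax":0,"ay":0,"az":0,"claw":5},{"tx":-12.9,"ty":0.2,"tz":1.3,"ax":0,"ay":0,"az":0,"claw":5},{"tx":0,"ty":0,"tz":0,"ax":0,"ay":0,"az":0,"claw":5},{"tx":0,"ty":0,"tz":0,"ax":0,"ay":0,"az":0,"claw":5},{"tx":0,"ty":0,"tz":0,"ax":0,"ay":0,"az":0,"claw":5}]'

```text
t: 8.5
position: [493.3, -92.5, 155.8]
orientation: [-0.273, -3.124, -0.002]
ft_force: [0.9, 0.3, -4.0]
gripper_width: 10.0
grasp_force: 40.0
```

```bash
python3 - <<'E'
from h import *
s=read_state(); print(s['position'],s['ft_force'],s['moment'],Ro.from_rotvec(s['orientation']).as_matrix()[2].round(4))
import h; h.CL=5
plan(525.5,-98.3,157,80.1,4)
E
```

```text
[493.34269717 -92.50923623 155.82198247] [ 0.86367786  0.33189498 -4.03898159] [ 0.03386149 -0.03720266 -0.07137649] [ 5.4e-03  6.0e-04 -1.0e+00]
{"tx":-8.2,"ty":-0.0,"tz":-0.3,"ax":0.01,"ay":-0.08,"az":-0.03,"claw":5},{"tx":-8.1,"ty":-0.1,"tz":-0.4,"ax":0.01,"ay":-0.08,"az":-0.03,"claw":5},{"tx":-8.2,"ty":-0.0,"tz":-0.3,"ax":0.01,"ay":-0.08,"az":-0.03,"claw":5},{"tx":-8.2,"ty":-0.0,"tz":-0.3,"ax":0.01,"ay":-0.08,"az":-0.03,"claw":5},
err [0.03684023 0.03667626 0.01263112] n 4
```

Call:
jog_arm --rows '[{"tx":-8.2,"ty":0,"tz":-0.3,"ax":0,"ay":-0.2,"az":0,"claw":5},{"tx":-8.1,"ty":0,"tz":-0.4,"ax":0,"ay":0,"az":0,"claw":5},{"tx":-8.2,"ty":0,"tz":-0.3,"ax":0,"ay":0,"az":0,"claw":5},{"tx":-8.2,"ty":0,"tz":0,"ax":0,"ay":0,"az":0,"claw":5},{"tx":0,"ty":0,"tz":0,"ax":0,"ay":0,"az":0,"claw":5},{"tx":0,"ty":0,"tz":0,"ax":0,"ay":0,"az":0,"claw":5}]'

```text
t: 9.1
position: [526.6, -98.5, 156.9]
orientation: [-0.274, -3.129, -0.0]
ft_force: [-0.9, 0.6, -4.1]
gripper_width: 9.6
grasp_force: 40.0
```

Call:
jog_arm --rows '[{"tx":0,"ty":0,"tz":0,"ax":0,"ay":0,"az":0,"claw":5}]'

```text
t: 9.2
position: [526.0, -98.3, 156.9]
orientation: [-0.274, -3.129, -0.001]
ft_force: [-0.1, -0.4, -3.8]
gripper_width: 10.0
grasp_force: 40.0
```

Call:
jog_arm --rows '[{"tx":0,"ty":0,"tz":0,"ax":0,"ay":0,"az":0,"claw":5}]'

```text
t: 9.3
position: [526.1, -98.4, 157.0]
orientation: [-0.274, -3.129, -0.001]
ft_force: [0.9, 0.6, -3.3]
gripper_width: 9.5
grasp_force: 40.0
```

Call:
jog_arm --rows '[{"tx":0,"ty":0,"tz":0,"ax":0,"ay":0,"az":0,"claw":5}]'

```text
t: 9.4
position: [526.3, -98.5, 157.1]
orientation: [-0.274, -3.129, -0.0]
ft_force: [0.4, -0.3, -2.9]
gripper_width: 10.0
grasp_force: 40.0
```

```bash
python3 - <<'E'
from h import *
p,d,P=wr('w4')
s=np.load('w4st.npy'); T=((P-s[:3])@Ro.from_rotvec(s[3:]).as_matrix()).reshape(-1,3)
m=(abs(T[:,1])<6)&(T[:,0]>20)&(T[:,0]<100)&(T[:,2]>-60)&(T[:,2]<10)
Q=T[m]; print(m.sum(),'zslope deg',np.degrees(np.polyfit(Q[:,0],Q[:,2],1)[0]),np.polyval(np.polyfit(Q[:,0],Q[:,2],1),0),'y',np.polyfit(Q[:,0],Q[:,1],1),Q[:,0].max())
E
```

```text
[526.29801747 -98.51739803 157.11149284] 79.99055710844796 [ 0.40789439 -0.29043771 -2.87418585] 0.0027187368441688267
4130 zslope deg 0.10649117309955967 -25.610909766396762 y [ 0.001393   -0.47883656] 89.2354002746185
```

View pics/w4b.png

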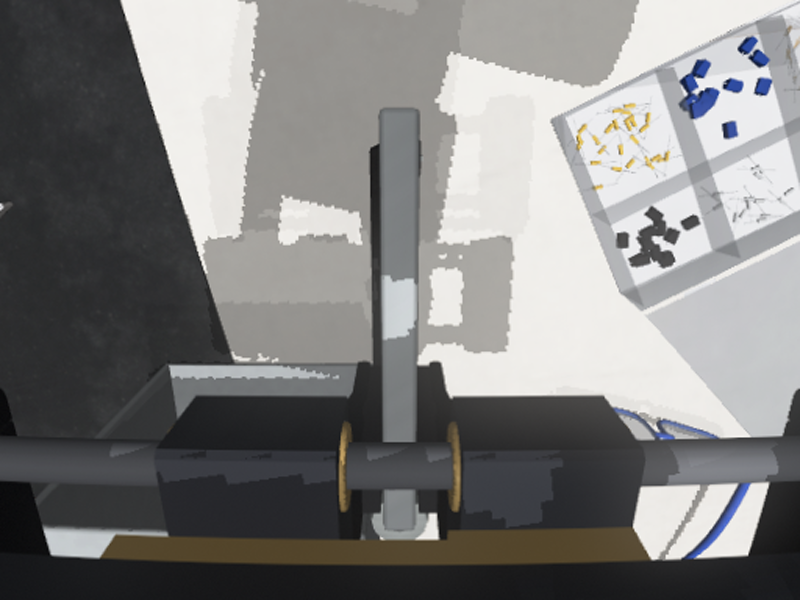

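The view shows the held door's leaf at columns 380-418, with the socket at (400,530). The pins are hidden, so I'll go down by feel.

Call:
jog_arm --rows '[{"tx":0.5,"ty":0.7,"tz":3,"ax":0,"ay":0,"az":0,"claw":5},{"tx":0,"ty":0,"tz":3,"ax":0,"ay":0,"az":0,"claw":5},{"tx":0,"ty":0,"tz":3,"ax":0,"ay":0,"az":0,"claw":5},{"tx":0,"ty":0,"tz":1,"ax":0,"ay":0,"az":0,"claw":5},{"tx":0,"ty":0,"tz":0,"ax":0,"ay":0,"az":0,"claw":5}]'

```text
t: 9.95
position: [526.0, -97.8, 146.7]
orientation: [-0.274, -3.129, -0.001]
ft_force: [0.5, 0.1, -3.4]
gripper_width: 9.8
grasp_force: 40.0
```

Call:
jog_arm --rows '[{"tx":0,"ty":0,"tz":1,"ax":0,"ay":0,"az":0,"claw":5},{"tx":0,"ty":0,"tz":1,"ax":0,"ay":0,"az":0,"claw":5}]'

```text
t: 10.15
position: [526.4, -97.9, 145.1]
orientation: [0.274, 3.129, 0.0]
ft_force: [0.1, 0.5, -3.6]
gripper_width: 10.0
grasp_force: 40.0
```

Call:
jog_arm --rows '[{"tx":0,"ty":0,"tz":1,"ax":0,"ay":0,"az":0,"claw":5},{"tx":0,"ty":0,"tz":0,"ax":0,"ay":0,"az":0,"claw":5}]'

```text
t: 10.35
position: [526.2, -97.8, 144.0]
orientation: [-0.274, -3.13, -0.0]
ft_force: [0.9, 0.2, -3.4]
gripper_width: 9.5
grasp_force: 40.0
```

Call:
jog_arm --rows '[{"tx":0,"ty":0,"tz":1,"ax":0,"ay":0,"az":0,"claw":5},{"tx":0,"ty":0,"tz":0,"ax":0,"ay":0,"az":0,"claw":5}]'

```text
t: 10.55
position: [526.2, -97.8, 143.0]
orientation: [-0.274, -3.13, -0.0]
ft_force: [-0.7, -0.1, -3.5]
gripper_width: 9.6
grasp_force: 40.0
```

Call:
jog_arm --rows '[{"tx":0,"ty":0,"tz":0.7,"ax":0,"ay":0,"az":0,"claw":5},{"tx":0,"ty":0,"tz":0,"ax":0,"ay":0,"az":0,"claw":5}]'

```text
t: 10.75
position: [526.2, -97.8, 142.3]
orientation: [0.274, 3.13, 0.0]
ft_force: [-0.5, 0.9, -4.0]
gripper_width: 9.9
grasp_force: 40.0
```

Call:
jog_arm --rows '[{"tx":0,"ty":0,"tz":0.7,"ax":0,"ay":0,"az":0,"claw":5},{"tx":0,"ty":0,"tz":0,"ax":0,"ay":0,"az":0,"claw":5}]'

```text
t: 10.95
position: [526.2, -97.8, 141.6]
orientation: [-0.274, -3.13, -0.0]
ft_force: [0.1, -0.4, -4.0]
gripper_width: 9.7
grasp_force: 40.0
```

Call:
jog_arm --rows '[{"tx":0,"ty":0,"tz":0.7,"ax":0,"ay":0,"az":0,"claw":5},{"tx":0,"ty":0,"tz":0,"ax":0,"ay":0,"az":0,"claw":5}]'

```text
t: 11.15
position: [526.2, -97.8, 140.9]
orientation: [-0.274, -3.13, -0.0]
ft_force: [-0.0, -0.1, -3.3]
gripper_width: 10.0
grasp_force: 40.0
```

Call:
jog_arm --rows '[{"tx":0,"ty":0,"tz":0.7,"ax":0,"ay":0,"az":0,"claw":5},{"tx":0,"ty":0,"tz":0,"ax":0,"ay":0,"az":0,"claw":5}]'

```text
t: 11.35
position: [526.2, -97.8, 140.2]
orientation: [-0.274, -3.13, -0.0]
ft_force: [-0.3, -0.4, -3.2]
gripper_width: 9.8
grasp_force: 40.0
```

Call:
jog_arm --rows '[{"tx":0,"ty":0,"tz":1,"ax":0,"ay":0,"az":0,"claw":5},{"tx":0,"ty":0,"tz":1,"ax":0,"ay":0,"az":0,"claw":5},{"tx":0,"ty":0,"tz":0,"ax":0,"ay":0,"az":0,"claw":5}]'

```text
t: 11.65
position: [526.1, -97.8, 138.1]
orientation: [-0.274, -3.129, -0.0]
ft_force: [0.6, -0.1, -3.8]
gripper_width: 9.6
grasp_force: 40.0
```

Call:
jog_arm --rows '[{"tx":0,"ty":0.8,"tz":0,"ax":0,"ay":0,"az":0,"claw":5},{"tx":0,"ty":0,"tz":0,"ax":0,"ay":0,"az":0,"claw":5}]'

```text
t: 11.85
position: [526.4, -97.0, 138.3]
orientation: [0.274, 3.13, 0.0]
ft_force: [0.7, 0.1, -3.7]
gripper_width: 9.5
grasp_force: 40.0
```

Call:
jog_arm --rows '[{"tx":0,"ty":0.8,"tz":0,"ax":0,"ay":0,"az":0,"claw":5},{"tx":0,"ty":0,"tz":0,"ax":0,"ay":0,"az":0,"claw":5}]'

```text
t: 12.05
position: [526.6, -96.4, 138.3]
orientation: [0.274, 3.129, -0.0]
ft_force: [0.2, -0.7, -3.5]
gripper_width: 9.6
grasp_force: 40.0
```

Call:
jog_arm --rows '[{"tx":0,"ty":0.8,"tz":0,"ax":0,"ay":0,"az":0,"claw":5},{"tx":0,"ty":0,"tz":0,"ax":0,"ay":0,"az":0,"claw":5}]'

```text
t: 12.25
position: [526.7, -96.0, 138.3]
orientation: [0.274, 3.129, -0.001]
ft_force: [-0.1, -2.7, -2.6]
gripper_width: 9.6
grasp_force: 40.0
```

Call:
jog_arm --rows '[{"tx":0,"ty":-1.2,"tz":0,"ax":0,"ay":0,"az":0,"claw":5},{"tx":0,"ty":-1.2,"tz":0,"ax":0,"ay":0,"az":0,"claw":5},{"tx":0,"ty":0,"tz":0,"ax":0,"ay":0,"az":0,"claw":5}]'

```text
t: 12.55
position: [526.2, -97.6, 138.3]
orientation: [0.274, 3.129, 0.001]
ft_force: [0.4, -0.6, -3.4]
gripper_width: 9.8
grasp_force: 40.0
```

Call:
jog_arm --rows '[{"tx":0,"ty":-0.8,"tz":0,"ax":0,"ay":0,"az":0,"claw":5},{"tx":0,"ty":0,"tz":0,"ax":0,"ay":0,"az":0,"claw":5}]'

```text
t: 12.75
position: [526.1, -98.5, 138.3]
orientation: [0.274, 3.129, 0.0]
ft_force: [0.1, -0.4, -3.6]
gripper_width: 10.0
grasp_force: 40.0
```

Call:
jog_arm --rows '[{"tx":0,"ty":-0.8,"tz":0,"ax":0,"ay":0,"az":0,"claw":5},{"tx":0,"ty":0,"tz":0,"ax":0,"ay":0,"az":0,"claw":5}]'

```text
t: 12.95
position: [526.0, -98.9, 138.3]
orientation: [0.274, 3.129, 0.002]
ft_force: [1.2, 2.3, -3.6]
gripper_width: 9.5
grasp_force: 40.0
```

Call:
jog_arm --rows '[{"tx":0.8,"ty":1.2,"tz":0,"ax":0,"ay":0,"az":0,"claw":5},{"tx":0.8,"ty":0,"tz":0,"ax":0,"ay":0,"az":0,"claw":5},{"tx":0,"ty":0,"tz":0,"ax":0,"ay":0,"az":0,"claw":5}]'

```text
t: 13.25
position: [524.9, -98.0, 138.4]
orientation: [0.274, 3.129, -0.0]
ft_force: [1.8, 0.6, -4.4]
gripper_width: 10.2
grasp_force: 40.0
```

Call:
jog_arm --rows '[{"tx":-1.6,"ty":0,"tz":0,"ax":0,"ay":0,"az":0,"claw":5},{"tx":-0.8,"ty":0,"tz":0,"ax":0,"ay":0,"az":0,"claw":5},{"tx":0,"ty":0,"tz":0,"ax":0,"ay":0,"az":0,"claw":5}]'

```text
t: 13.55
position: [526.7, -98.4, 138.2]
orientation: [-0.274, -3.129, -0.0]
ft_force: [-0.0, 0.9, -3.3]
gripper_width: 9.6
grasp_force: 40.0
```

Call:
jog_arm --rows '[{"tx":-0.8,"ty":0,"tz":0,"ax":0,"ay":0,"az":0,"claw":5},{"tx":0,"ty":0,"tz":0,"ax":0,"ay":0,"az":0,"claw":5}]'

```text
t: 13.75
position: [527.1, -98.3, 138.1]
orientation: [-0.274, -3.128, -0.001]
ft_force: [-1.3, 1.4, -2.7]
gripper_width: 9.7
grasp_force: 40.0
```

Call:
jog_arm --rows '[{"tx":1.2,"ty":0.5,"tz":0,"ax":0,"ay":0,"az":0,"claw":5},{"tx":0,"ty":0,"tz":1,"ax":0,"ay":0,"az":0,"claw":5},{"tx":0,"ty":0,"tz":1,"ax":0,"ay":0,"az":0,"claw":5},{"tx":0,"ty":0,"tz":1,"ax":0,"ay":0,"az":0,"claw":5},{"tx":0,"ty":0,"tz":0,"ax":0,"ay":0,"az":0,"claw":5}]'

```text
t: 14.25
position: [526.8, -97.9, 135.2]
orientation: [0.274, 3.129, 0.0]
ft_force: [-0.4, 0.6, -3.9]
gripper_width: 9.6
grasp_force: 40.0
```

Call:
jog_arm --rows '[{"tx":0,"ty":0,"tz":1,"ax":0,"ay":0,"az":0,"claw":5},{"tx":0,"ty":0,"tz":1,"ax":0,"ay":0,"az":0,"claw":5},{"tx":0,"ty":0,"tz":1,"ax":0,"ay":0,"az":0,"claw":5},{"tx":0,"ty":0,"tz":0,"ax":0,"ay":0,"az":0,"claw":5}]'

```text
t: 14.65
position: [526.6, -97.8, 132.1]
orientation: [-0.274, -3.13, -0.0]
ft_force: [0.6, -1.0, -5.0]
gripper_width: 9.9
grasp_force: 40.0
```

Call:
jog_arm --rows '[{"tx":0,"ty":0,"tz":1,"ax":0,"ay":0,"az":0,"claw":5},{"tx":0,"ty":0,"tz":0.6,"ax":0,"ay":0,"az":0,"claw":5},{"tx":0,"ty":0,"tz":0,"ax":0,"ay":0,"az":0,"claw":5}]'

```text
t: 14.95
position: [526.6, -97.8, 130.6]
orientation: [-0.274, -3.13, -0.0]
ft_force: [-0.7, -0.3, -4.3]
gripper_width: 9.4
grasp_force: 40.0
```

Call:
jog_arm --rows '[{"tx":0,"ty":0,"tz":0.6,"ax":0,"ay":0,"az":0,"claw":5},{"tx":0,"ty":0,"tz":0,"ax":0,"ay":0,"az":0,"claw":5}]'

```text
t: 15.15
position: [526.6, -97.8, 130.1]
orientation: [0.274, 3.13, 0.0]
ft_force: [0.1, -0.7, -3.8]
gripper_width: 9.7
grasp_force: 40.0
```

Call:
jog_arm --rows '[{"tx":0,"ty":0,"tz":0.6,"ax":0,"ay":0,"az":0,"claw":5},{"tx":0,"ty":0,"tz":0,"ax":0,"ay":0,"az":0,"claw":5}]'

```text
t: 15.35
position: [526.6, -97.8, 129.4]
orientation: [-0.274, -3.13, -0.0]
ft_force: [-0.4, -0.0, -4.4]
gripper_width: 9.9
grasp_force: 40.0
```

Call:
jog_arm --rows '[{"tx":0,"ty":0,"tz":0.6,"ax":0,"ay":0,"az":0,"claw":5},{"tx":0,"ty":0,"tz":0,"ax":0,"ay":0,"az":0,"claw":5}]'

```text
t: 15.55
position: [526.6, -97.8, 128.8]
orientation: [0.274, 3.13, 0.0]
ft_force: [0.5, 0.1, -4.2]
gripper_width: 10.1
grasp_force: 40.0
```

Call:
jog_arm --rows '[{"tx":0,"ty":0,"tz":0.6,"ax":0,"ay":0,"az":0,"claw":5},{"tx":0,"ty":0,"tz":0,"ax":0,"ay":0,"az":0,"claw":5}]'

```text
t: 15.75
position: [526.6, -97.8, 128.2]
orientation: [0.274, 3.13, 0.0]
ft_force: [-0.5, -0.4, -3.4]
gripper_width: 9.6
grasp_force: 40.0
```

Call:
jog_arm --rows '[{"tx":0,"ty":0,"tz":0.5,"ax":0,"ay":0,"az":0,"claw":5},{"tx":0,"ty":0,"tz":0,"ax":0,"ay":0,"az":0,"claw":5}]'

```text
t: 15.95
position: [526.6, -97.8, 127.7]
orientation: [0.274, 3.13, 0.0]
ft_force: [0.1, 0.2, -3.7]
gripper_width: 9.6
grasp_force: 40.0
```

Call:
jog_arm --rows '[{"tx":0,"ty":0,"tz":0.5,"ax":0,"ay":0,"az":0,"claw":5},{"tx":0,"ty":0,"tz":0,"ax":0,"ay":0,"az":0,"claw":5}]'

```text
t: 16.15
position: [526.7, -97.8, 127.3]
orientation: [0.274, 3.129, 0.0]
ft_force: [-0.1, -0.6, -3.3]
gripper_width: 9.8
grasp_force: 40.0
```

Call:
jog_arm --rows '[{"tx":0,"ty":0,"tz":0.4,"ax":0,"ay":0,"az":0,"claw":5},{"tx":0,"ty":0,"tz":0,"ax":0,"ay":0,"az":0,"claw":5}]'

```text
t: 16.35
position: [526.6, -97.8, 127.2]
orientation: [0.274, 3.129, 0.0]
ft_force: [-1.3, -0.1, -0.5]
gripper_width: 9.6
grasp_force: 40.0
```

Call:
jog_arm --force 3 --rows '[{"tx":0,"ty":0,"tz":0,"ax":0,"ay":0,"az":0,"claw":5},{"tx":0,"ty":0,"tz":0,"ax":0,"ay":0,"az":0,"claw":12},{"tx":0,"ty":0,"tz":0,"ax":0,"ay":0,"az":0,"claw":20},{"tx":0,"ty":0,"tz":0,"ax":0,"ay":0,"az":0,"claw":36},{"tx":0,"ty":0,"tz":0,"ax":0,"ay":0,"az":0,"claw":36},{"tx":0,"ty":0,"tz":0,"ax":0,"ay":0,"az":0,"claw":36}]'

```text
t: 16.95
position: [526.8, -97.8, 127.0]
orientation: [0.274, 3.129, 0.0]
ft_force: [0.2, 1.0, -0.2]
gripper_width: 33.0
grasp_force: 0.0
```

Call:
jog_arm --rows '[{"tx":0,"ty":0,"tz":-10,"ax":0,"ay":0,"az":0,"claw":36},{"tx":0,"ty":0,"tz":-30,"ax":0,"ay":0,"az":0,"claw":36},{"tx":0,"ty":0,"tz":-40,"ax":0,"ay":0,"az":0,"claw":36},{"tx":20,"ty":20,"tz":-40,"ax":0,"ay":0,"az":0,"claw":36},{"tx":20,"ty":40,"tz":0,"ax":0,"ay":0,"az":0,"claw":10},{"tx":0,"ty":0,"tz":0,"ax":0,"ay":0,"az":0,"claw":0},{"tx":0,"ty":0,"tz":0,"ax":0,"ay":0,"az":0,"claw":0}]'

```text
t: 17.65
position: [497.5, -31.1, 247.8]
orientation: [0.271, 3.128, -0.001]
ft_force: [0.7, -0.6, -0.4]
gripper_width: 19.8
grasp_force: 0.0
```

```bash
python3 - <<'E'
from h import *
p,d,P=wr('w5'); Q=P.reshape(-1,3)
q=Q[(Q[:,2]>145)&(Q[:,2]<162)&(Q[:,0]>420)&(Q[:,0]<565)&(abs(Q[:,1]+90)<60)]
print(len(q),np.percentile(q[:,2],[5,50,95]),cv2.minAreaRect(q[:,:2].astype(np.float32)),q.min(0),q.max(0))
E
```

```text
[497.47688482 -31.10983575 247.80955579] 80.11584077532437 [ 0.66956599 -0.56459426 -0.35192847] 0.030716918175649293
1709 [147.34061688 150.62531959 152.36534611] ((488.01043701171875, -91.35906219482422), (10.771777153015137, 105.03064727783203), 79.87051391601562) [ 435.7190625  -105.05004132  145.02530593] [540.58318313 -77.72563914 153.67339246]
```

View pics/w5b.png

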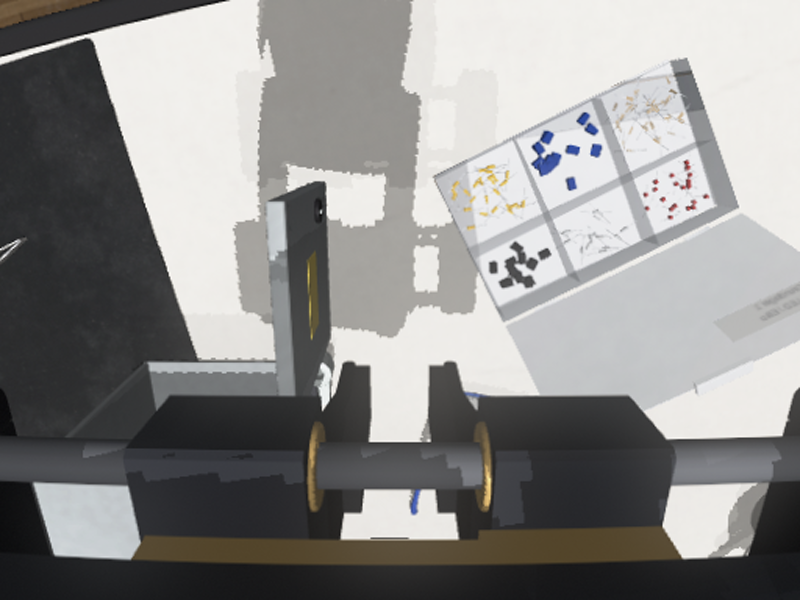

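The door hangs on both pins, wide open, with its outer face at columns 297-328 and the lock at (320,210). Next is the push that swings it shut.

```bash
cat > push.py <<'E'
from h import *
H=np.array([574.0,-106.1]); t=np.radians(-9.9); X=np.array([np.cos(t),np.sin(t)]); Y=np.array([-X[1],X[0]])
def T(f,g=0,r=85,a=10,b=15):
    f=np.radians(f); u=np.array([-np.cos(f),-np.sin(f)]); n=np.array([-np.sin(f),np.cos(f)])
    return r*u+(5+a*np.sin(f)+b*np.cos(f)+g)*n
W=lambda q:H+q[0]*X+q[1]*Y
E
python3 - <<'E'
from push import *
q=np.load('w5.npz'); import h; h.CL=0
w=W(T(0,12)); print(w); plan(*w,106,80.1,5)
A=[0,0.1]+list(range(5,75,5))+[74,77,80,82,84,86,88,89,90]
L=[T(0,12)]+[T(a) for a in A]
for a,p,q in zip(A,L,L[1:]): e=q-p; print(a,'tx',round(-e[0],1),'ty',round(e[1],1),W(q).round(0))
E
```

```text
[495.76743849 -59.96252804]
{"tx":-0.5,"ty":-5.6,"tz":28.3,"ax":-0.01,"ay":0.01,"az":-0.01,"claw":0},{"tx":-0.5,"ty":-5.6,"tz":28.3,"ax":-0.01,"ay":0.01,"az":-0.01,"claw":0},{"tx":-0.6,"ty":-5.6,"tz":28.2,"ax":-0.01,"ay":0.01,"az":-0.01,"claw":0},{"tx":-0.5,"ty":-5.6,"tz":28.3,"ax":-0.01,"ay":0.01,"az":-0.01,"claw":0},{"tx":-0.5,"ty":-5.6,"tz":28.3,"ax":-0.01,"ay":0.01,"az":-0.01,"claw":0},
err [-0.00868299  0.01088386  0.00011702] n 5
0 tx -0.0 ty -12.0 [494. -72.]
0.1 tx 0.0 ty -0.1 [494. -72.]
5 tx 1.5 ty -6.5 [491. -78.]
10 tx 1.0 ty -6.9 [489. -85.]
15 tx 0.4 ty -7.1 [487. -92.]
20 tx -0.2 ty -7.2 [486. -99.]
25 tx -0.9 ty -7.3 [ 486. -106.]
30 tx -1.6 ty -7.3 [ 486. -114.]
35 tx -2.3 ty -7.3 [ 487. -121.]
40 tx -3.0 ty -7.2 [ 489. -129.]
45 tx -3.7 ty -7.0 [ 491. -136.]
50 tx -4.4 ty -6.7 [ 495. -144.]
55 tx -5.1 ty -6.3 [ 499. -151.]
60 tx -5.8 ty -5.9 [ 503. -158.]
65 tx -6.4 ty -5.4 [ 509. -164.]
70 tx -7.0 ty -4.8 [ 515. -170.]
74 tx -6.0 ty -3.3 [ 520. -174.]
77 tx -4.7 ty -2.2 [ 524. -177.]
80 tx -4.8 ty -1.9 [ 529. -180.]
82 tx -3.3 ty -1.1 [ 532. -182.]
84 tx -3.3 ty -1.0 [ 535. -183.]
86 tx -3.4 ty -0.9 [ 538. -185.]
88 tx -3.4 ty -0.7 [ 541. -186.]
89 tx -1.7 ty -0.3 [ 543. -187.]
90 tx -1.7 ty -0.3 [ 545. -187.]
```

Call:
jog_arm --rows '[{"tx":-0.5,"ty":0,"tz":35,"ax":0,"ay":0,"az":0,"claw":0},{"tx":-0.5,"ty":0,"tz":35,"ax":0,"ay":0,"az":0,"claw":0},{"tx":-0.6,"ty":0,"tz":35,"ax":0,"ay":0,"az":0,"claw":0},{"tx":-0.5,"ty":-8,"tz":26.5,"ax":0,"ay":0,"az":0,"claw":0},{"tx":-0.5,"ty":-10,"tz":10,"ax":0,"ay":0,"az":0,"claw":0},{"tx":0,"ty":-10,"tz":0,"ax":0,"ay":0,"az":0,"claw":0},{"tx":0,"ty":0,"tz":0,"ax":0,"ay":0,"az":0,"claw":0},{"tx":0,"ty":0,"tz":0,"ax":0,"ay":0,"az":0,"claw":0}]'

```text
t: 18.5
position: [496.5, -60.8, 106.6]
orientation: [0.276, 3.127, -0.001]
ft_force: [0.1, 0.6, -0.2]
gripper_width: 0.5
grasp_force: 0.0
```

Call:
jog_arm --rows '[{"tx":0.5,"ty":-4,"tz":0,"ax":0,"ay":0,"az":0,"claw":0},{"tx":0,"ty":-4,"tz":0,"ax":0,"ay":0,"az":0,"claw":0},{"tx":0,"ty":-3,"tz":0,"ax":0,"ay":0,"az":0,"claw":0},{"tx":0.7,"ty":-3.3,"tz":0,"ax":0,"ay":0,"az":0,"claw":0},{"tx":0.8,"ty":-3.2,"tz":0,"ax":0,"ay":0,"az":0,"claw":0},{"tx":0.5,"ty":-3.5,"tz":0,"ax":0,"ay":0,"az":0,"claw":0},{"tx":0.5,"ty":-3.4,"tz":0,"ax":0,"ay":0,"az":0,"claw":0},{"tx":0.2,"ty":-3.6,"tz":0,"ax":0,"ay":0,"az":0,"claw":0},{"tx":0.2,"ty":-3.5,"tz":0,"ax":0,"ay":0,"az":0,"claw":0},{"tx":-0.1,"ty":-3.6,"tz":0,"ax":0,"ay":0,"az":0,"claw":0},{"tx":-0.1,"ty":-3.6,"tz":0,"ax":0,"ay":0,"az":0,"claw":0}]'

```text
t: 19.6
position: [485.4, -97.6, 105.4]
orientation: [0.274, 3.13, 0.0]
ft_force: [0.5, -0.1, 0.1]
gripper_width: 0.6
grasp_force: 0.1
```

Call:
jog_arm --rows '[{"tx":-0.4,"ty":-3.6,"tz":0,"ax":0,"ay":0,"az":0,"claw":0},{"tx":-0.5,"ty":-3.7,"tz":0,"ax":0,"ay":0,"az":0,"claw":0},{"tx":-0.8,"ty":-3.7,"tz":0,"ax":0,"ay":0,"az":0,"claw":0},{"tx":-0.8,"ty":-3.6,"tz":0,"ax":0,"ay":0,"az":0,"claw":0},{"tx":-1.1,"ty":-3.7,"tz":0,"ax":0,"ay":0,"az":0,"claw":0},{"tx":-1.2,"ty":-3.6,"tz":0,"ax":0,"ay":0,"az":0,"claw":0},{"tx":-1.5,"ty":-3.6,"tz":0,"ax":0,"ay":0,"az":0,"claw":0},{"tx":-1.5,"ty":-3.6,"tz":0,"ax":0,"ay":0,"az":0,"claw":0},{"tx":-1.8,"ty":-3.5,"tz":0,"ax":0,"ay":0,"az":0,"claw":0},{"tx":-1.9,"ty":-3.5,"tz":0,"ax":0,"ay":0,"az":0,"claw":0}]'

```text
t: 20.6
position: [490.6, -135.2, 105.4]
orientation: [0.274, 3.129, 0.0]
ft_force: [-0.2, -0.4, 0.3]
gripper_width: 0.6
grasp_force: 0.1
```

```bash
python3 - <<'E'
from push import *
s=read_state(); print(W(T(45)),s['ft_force'])
p,d=save('scene','s1'); cv2.imwrite('pics/s1c.png',cv2.resize(p[160:275,250:370,::-1],(600,575),interpolation=cv2.INTER_CUBIC))
E
```

```text
[ 491.41749494 -136.42171751] [-0.23755423 -0.37332546  0.26285075]
```

View pics/s1c.png

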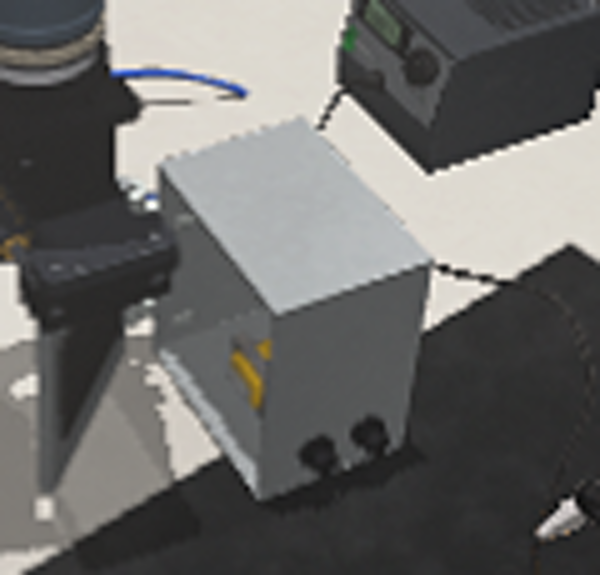

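The scene crop shows the leaf about half shut, with its free edge at (45,420) in the crop. It is swinging freely, so I'll continue.

Call:
jog_arm --rows '[{"tx":-2.2,"ty":-3.4,"tz":0,"ax":0,"ay":0,"az":0,"claw":0},{"tx":-2.2,"ty":-3.3,"tz":0,"ax":0,"ay":0,"az":0,"claw":0},{"tx":-2.5,"ty":-3.2,"tz":0,"ax":0,"ay":0,"az":0,"claw":0},{"tx":-2.6,"ty":-3.1,"tz":0,"ax":0,"ay":0,"az":0,"claw":0},{"tx":-2.9,"ty":-3.0,"tz":0,"ax":0,"ay":0,"az":0,"claw":0},{"tx":-2.9,"ty":-2.9,"tz":0,"ax":0,"ay":0,"az":0,"claw":0},{"tx":-3.2,"ty":-2.7,"tz":0,"ax":0,"ay":0,"az":0,"claw":0},{"tx":-3.2,"ty":-2.7,"tz":0,"ax":0,"ay":0,"az":0,"claw":0},{"tx":-3.5,"ty":-2.4,"tz":0,"ax":0,"ay":0,"az":0,"claw":0},{"tx":-3.5,"ty":-2.4,"tz":0,"ax":0,"ay":0,"az":0,"claw":0}]'

```text
t: 21.65
position: [514.0, -168.8, 105.4]
orientation: [0.274, 3.13, 0.0]
ft_force: [-1.1, 0.9, -0.3]
gripper_width: 0.4
grasp_force: 0.1
```

Call:
jog_arm --rows '[{"tx":-3,"ty":-1.7,"tz":0,"ax":0,"ay":0,"az":0,"claw":0},{"tx":-3,"ty":-1.6,"tz":0,"ax":0,"ay":0,"az":0,"claw":0},{"tx":-2.4,"ty":-1.1,"tz":0,"ax":0,"ay":0,"az":0,"claw":0},{"tx":-2.3,"ty":-1.1,"tz":0,"ax":0,"ay":0,"az":0,"claw":0},{"tx":-2.4,"ty":-1.0,"tz":0,"ax":0,"ay":0,"az":0,"claw":0},{"tx":-2.4,"ty":-0.9,"tz":0,"ax":0,"ay":0,"az":0,"claw":0},{"tx":-1.7,"ty":-0.6,"tz":0,"ax":0,"ay":0,"az":0,"claw":0},{"tx":-1.6,"ty":-0.5,"tz":0,"ax":0,"ay":0,"az":0,"claw":0},{"tx":-1.7,"ty":-0.5,"tz":0,"ax":0,"ay":0,"az":0,"claw":0},{"tx":-1.6,"ty":-0.5,"tz":0,"ax":0,"ay":0,"az":0,"claw":0},{"tx":-1.7,"ty":-0.5,"tz":0,"ax":0,"ay":0,"az":0,"claw":0},{"tx":-1.7,"ty":-0.4,"tz":0,"ax":0,"ay":0,"az":0,"claw":0}]'

```text
t: 22.85
position: [537.2, -183.3, 105.4]
orientation: [0.274, 3.13, 0.0]
ft_force: [-1.0, -0.5, 0.3]
gripper_width: 0.7
grasp_force: 0.1
```

Call:
jog_arm --rows '[{"tx":-1.5,"ty":-0.4,"tz":0,"ax":0,"ay":0,"az":0,"claw":0},{"tx":-1,"ty":-0.3,"tz":0,"ax":0,"ay":0,"az":0,"claw":0},{"tx":0,"ty":0,"tz":0,"ax":0,"ay":0,"az":0,"claw":0}]'

```text
t: 23.15
position: [539.6, -184.5, 105.4]
orientation: [0.274, 3.129, 0.0]
ft_force: [-0.4, 0.3, -0.0]
gripper_width: 0.6
grasp_force: 0.1
```

Call:
jog_arm --rows '[{"tx":-1,"ty":-0.2,"tz":0,"ax":0,"ay":0,"az":0,"claw":0},{"tx":-0.5,"ty":-0.2,"tz":0,"ax":0,"ay":0,"az":0,"claw":0},{"tx":0,"ty":0,"tz":0,"ax":0,"ay":0,"az":0,"claw":0}]'

```text
t: 23.45
position: [540.9, -185.0, 105.4]
orientation: [0.274, 3.129, 0.0]
ft_force: [-0.4, -0.0, -0.2]
gripper_width: 0.7
grasp_force: 0.1
```

Not seated yet, and no force so far. I'll keep creeping until it stops.

Call:
jog_arm --rows '[{"tx":-0.8,"ty":0,"tz":0,"ax":0,"ay":0,"az":0,"claw":0},{"tx":-0.7,"ty":0,"tz":0,"ax":0,"ay":0,"az":0,"claw":0},{"tx":0,"ty":0,"tz":0,"ax":0,"ay":0,"az":0,"claw":0}]'

```text
t: 23.75
position: [542.5, -185.3, 105.4]
orientation: [0.274, 3.129, 0.0]
ft_force: [-1.3, 0.1, -0.0]
gripper_width: 0.6
grasp_force: 0.1
```

Call:
jog_arm --rows '[{"tx":-0.8,"ty":0,"tz":0,"ax":0,"ay":0,"az":0,"claw":0},{"tx":0,"ty":0,"tz":0,"ax":0,"ay":0,"az":0,"claw":0}]'

```text
t: 23.95
position: [543.2, -185.4, 105.4]
orientation: [0.274, 3.129, 0.0]
ft_force: [-0.3, -0.5, -0.4]
gripper_width: 0.4
grasp_force: 0.1
```

Call:
jog_arm --rows '[{"tx":-0.8,"ty":0,"tz":0,"ax":0,"ay":0,"az":0,"claw":0},{"tx":0,"ty":0,"tz":0,"ax":0,"ay":0,"az":0,"claw":0}]'

```text
t: 24.15
position: [544.0, -185.6, 105.4]
orientation: [0.274, 3.129, 0.0]
ft_force: [0.1, -0.6, 0.3]
gripper_width: 0.5
grasp_force: 0.1
```

Call:
jog_arm --rows '[{"tx":-0.8,"ty":0,"tz":0,"ax":0,"ay":0,"az":0,"claw":0},{"tx":0,"ty":0,"tz":0,"ax":0,"ay":0,"az":0,"claw":0}]'

```text
t: 24.35
position: [544.8, -185.7, 105.4]
orientation: [0.274, 3.129, 0.0]
ft_force: [-0.5, -0.4, 0.1]
gripper_width: 0.6
grasp_force: 0.1
```

Call:
jog_arm --rows '[{"tx":-0.7,"ty":0,"tz":0,"ax":0,"ay":0,"az":0,"claw":0},{"tx":0,"ty":0,"tz":0,"ax":0,"ay":0,"az":0,"claw":0}]'

```text
t: 24.55
position: [545.5, -185.8, 105.4]
orientation: [0.274, 3.129, 0.0]
ft_force: [-0.7, 0.5, -0.0]
gripper_width: 0.4
grasp_force: 0.1
```

Call:
jog_arm --rows '[{"tx":-0.7,"ty":0,"tz":0,"ax":0,"ay":0,"az":0,"claw":0},{"tx":0,"ty":0,"tz":0,"ax":0,"ay":0,"az":0,"claw":0}]'

```text
t: 24.75
position: [546.2, -185.9, 105.4]
orientation: [0.274, 3.129, 0.0]
ft_force: [-0.0, 1.3, -0.5]
gripper_width: 0.3
grasp_force: 0.1
```

Call:
jog_arm --rows '[{"tx":-0.7,"ty":0,"tz":0,"ax":0,"ay":0,"az":0,"claw":0},{"tx":0,"ty":0,"tz":0,"ax":0,"ay":0,"az":0,"claw":0}]'

```text
t: 24.95
position: [546.9, -186.0, 105.4]
orientation: [0.274, 3.129, 0.0]
ft_force: [0.1, 0.2, -0.1]
gripper_width: 0.4
grasp_force: 0.1
```

```bash
python3 - <<'E'
from push import *
p,d=save('top','t1'); P=cloud('top',d).reshape(-1,3)
e=P[:,:2]-H; L=np.c_[e@X,e@Y,P[:,2]]
q=L[(L[:,2]>143)&(L[:,2]<158)&(L[:,0]>-60)&(L[:,0]<9)&(L[:,1]<0)&(L[:,1]>-160)]; print(len(q))
for a in range(-150,0,15):
    k=q[(q[:,1]>a)&(q[:,1]<=a+15)]
    if len(k): print(a,len(k),np.percentile(k[:,0],[5,50,95]).round(1),np.median(k[:,2]).round(1))
E
```

```text
17
-45 6 [-0.2  5.1  8.4] 153.8
-30 11 [-1.6  1.7  7.4] 152.5
```

Call:
jog_arm --rows '[{"tx":-0.8,"ty":0,"tz":0,"ax":0,"ay":0,"az":0,"claw":0},{"tx":0,"ty":0,"tz":0,"ax":0,"ay":0,"az":0,"claw":0}]'

```text
t: 25.2
position: [547.5, -186.1, 105.4]
orientation: [0.274, 3.13, 0.0]
ft_force: [-0.4, -0.5, -0.2]
gripper_width: 0.5
grasp_force: 0.1
```

Call:
jog_arm --rows '[{"tx":-0.8,"ty":0,"tz":0,"ax":0,"ay":0,"az":0,"claw":0},{"tx":0,"ty":0,"tz":0,"ax":0,"ay":0,"az":0,"claw":0}]'

```text
t: 25.4
position: [547.8, -186.2, 105.3]
orientation: [-0.274, -3.128, -0.001]
ft_force: [-1.7, -0.6, 0.1]
gripper_width: 1.0
grasp_force: 1.0
```

Call:
jog_arm --rows '[{"tx":-0.8,"ty":0,"tz":0,"ax":0,"ay":0,"az":0,"claw":0},{"tx":0,"ty":0,"tz":0,"ax":0,"ay":0,"az":0,"claw":0}]'

```text
t: 25.6
position: [548.0, -186.2, 105.3]
orientation: [-0.273, -3.127, -0.001]
ft_force: [-4.3, -0.7, 3.1]
gripper_width: 0.1
grasp_force: 2.3
```

It has stopped with a 4 N push. I'll back off and check.

Call:
jog_arm --rows '[{"tx":2,"ty":0,"tz":0,"ax":0,"ay":0,"az":0,"claw":0},{"tx":3,"ty":0,"tz":0,"ax":0,"ay":0,"az":0,"claw":0},{"tx":20,"ty":0,"tz":0,"ax":0,"ay":0,"az":0,"claw":0},{"tx":35,"ty":0,"tz":0,"ax":0,"ay":0,"az":0,"claw":0},{"tx":20,"ty":0,"tz":-35,"ax":0,"ay":0,"az":0,"claw":0},{"tx":0,"ty":10,"tz":-45,"ax":0,"ay":0,"az":0,"claw":0},{"tx":0,"ty":40,"tz":-30,"ax":0,"ay":0,"az":0,"claw":0},{"tx":0,"ty":40,"tz":0,"ax":0,"ay":0,"az":0,"claw":0},{"tx":0,"ty":40,"tz":0,"ax":0,"ay":0,"az":0,"claw":0},{"tx":0,"ty":40,"tz":0,"ax":0,"ay":0,"az":0,"claw":0},{"tx":0,"ty":40,"tz":0,"ax":0,"ay":0,"az":0,"claw":0},{"tx":0,"ty":0,"tz":0,"ax":0,"ay":0,"az":0,"claw":0}]'

```text
t: 26.8
position: [507.7, 38.6, 215.8]
orientation: [0.266, 3.127, 0.004]
ft_force: [0.7, 0.2, -0.2]
gripper_width: 0.3
grasp_force: 0.0
```

```bash
python3 - <<'E'
from push import *
p,d=save('top','t2'); P=cloud('top',d).reshape(-1,3)
s,_=save('scene','s2')
e=P[:,:2]-H; L=np.c_[e@X,e@Y,P[:,2]]
q=L[(L[:,2]>143)&(L[:,2]<156.5)&(L[:,0]>-60)&(L[:,0]<9)&(L[:,1]<0)&(L[:,1]>-160)]; print(len(q))
for a in range(-150,0,15):
    k=q[(q[:,1]>a)&(q[:,1]<=a+15)]
    if len(k): print(a,len(k),np.percentile(k[:,0],[5,50,95]).round(1),np.percentile(k[:,2],[5,50,95]).round(1))
a=cv2.resize(p[115:195,280:370,::-1],(480,427),interpolation=cv2.INTER_CUBIC); b=cv2.resize(s[170:270,265:345,::-1],(320,400),interpolation=cv2.INTER_CUBIC)
b=np.vstack([b,np.zeros((27,320,3),np.uint8)]); cv2.imwrite('pics/fin.png',np.hstack([a,b]))
E
```

```text
170
-150 6 [1.4 4.3 6.7] [148.3 150.3 153.8]
-135 19 [0.3 4.9 8.5] [147.6 149.  154.2]
-120 18 [0.1 3.7 8.1] [147.3 150.7 153.7]
-105 18 [-0.4  3.5  7.6] [146.4 150.8 153.2]
-90 22 [-0.7  2.8  7.3] [145.2 151.4 153.6]
-75 22 [-0.9  4.   8.3] [148.3 151.1 154.5]
-60 21 [-1.4  2.6  7.8] [148.6 152.6 154.1]
-45 21 [-1.8  3.   6.9] [147.7 152.3 156. ]
-30 22 [-2.1  1.3  6.5] [145.4 152.8 155.7]
-15 1 [3.7 3.7 3.7] [143.1 143.1 143.1]
```

View pics/fin.png

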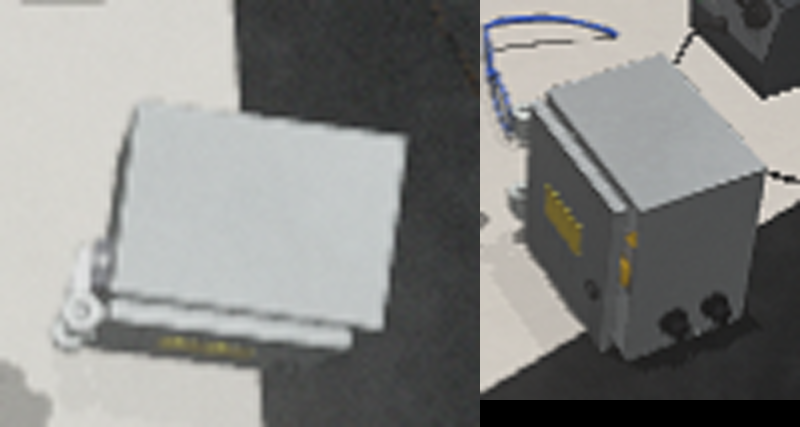

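The picture shows the door shut and parallel to the front rim, with the label and lock facing outward. Both sockets are on their pins and the arm is clear.

```bash
python3 -c "
from workcell import job_done; print(job_done())"
```

```text
the job is handed in; nothing more can be done
None
```

The door hangs on both hinge pins with its sockets home, and it is swung shut against the enclosure's front. The job was handed in after about 27 s with the arm clear; no verdict came back.

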